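# Load the picket jig and set the current

### The job

Get the jig ready for tack welding. First lock its sloping table: slide the barrel bolt all the way across and turn its handle right down into the keeper notch; only then lay every pointed steel picket on the bench flat on the slope, points straight up the slope and feet resting against the ledge, not on top of each other. Also turn the current dial until its pointer stands at the white arrow mark, and leave the other tools and scraps where they lie.

Things in the scene. Friction and masses are not known exactly. Their poses are not given: they have to be found in the camera images.
- jig_table: Sloping aluminium plate of the jig, 220 mm wide, tilted 26 degrees, with a dark ledge 14 mm high along its lower edge (nearest the robot). Origin: on the plate's face at the foot of the ledge, middle of its width, 24 mm above the bench. x: up the slope (plate 0 to 125 mm), y: along the ledge (-110 to 110 mm), z: square out of the plate. Fixed to the bench; bears the load locked or not.
- bolt (a joint): Barrel bolt's travel, m: 0 drawn, 0.05 fully across at its stop. A 16 mm steel rod, level along the jig table's y, on a block beside the table's +y edge, axis 55 mm above the bench; slides towards the table (its -y) into the dark lug at the table's edge. Takes about 2 N, stays where left.
- bolt_handle (a joint): Handle's turn about the rod, rad: 0 straight up, 1.57 level, pointing to the robot's side (jig's front), down in the notch. Until travel passes 0.042 m a steel guide in front of the rod (12 to 36 mm from its axis, top 12 mm above it) stops it at about 1.1; fully across it drops in the 18 mm wide notch. Stays where left (0.05 N m).
- handle_ball (a point): Centre of the 20 mm ball at the end of the bolt's handle, 55 mm from the rod's axis; the stem is 10 mm thick.
- handle_root (a point): Point on the rod's axis from which the handle rises; moves with the bolt.
- dial (a joint): Turn of the current dial, rad, grows clockwise seen from above, from 0 to 5; stays where left.
- dial_grip (a point): On the dial's vertical axis, 93 mm above the bench, the height to grip (TCP): the dial is a black disc of 52 mm diameter with an upright grip bar 50 mm long, 16 mm thick, 32 mm high (top at 102 mm, foot at 71 mm), on top of a grey control box 130 x 120 x 56 mm fixed to the bench.
- dial_pointer (a point): Tip of the dial's white pointer, in line with one end of the grip bar (which has a white line on top on that half), 34 mm from the dial's axis; turns with the dial.
- dial_mark (a point): The broad white arrow mark on the dark ring round the dial, 34 mm from the axis, where the pointer has to be; it does not turn with the dial. Start positions lie clockwise of the pointer by 0.6 to 2.6 rad.
- picket1: A short steel gate picket (finial), 110 mm long: a 22 x 22 mm square bar 75 mm long that runs out in a 35 mm conical point; 0.25 to 0.39 kg. Origin: middle of the square bar, on its centreline (11 mm above what it lies on). x towards the point; the square foot is at x = -37.5 mm, the point at +72.5 mm. Lies on the bench at first, or is absent. All alike.
- picket1_tip (a point): The end of the point of picket1.
- picket2: A short steel gate picket (finial), 110 mm long: a 22 x 22 mm square bar 75 mm long that runs out in a 35 mm conical point; 0.25 to 0.39 kg. Origin: middle of the square bar, on its centreline (11 mm above what it lies on). x towards the point; the square foot is at x = -37.5 mm, the point at +72.5 mm. Lies on the bench at first, or is absent. All alike.
- picket2_tip (a point): The end of the point of picket2.
- picket3: A short steel gate picket (finial), 110 mm long: a 22 x 22 mm square bar 75 mm long that runs out in a 35 mm conical point; 0.25 to 0.39 kg. Origin: middle of the square bar, on its centreline (11 mm above what it lies on). x towards the point; the square foot is at x = -37.5 mm, the point at +72.5 mm. Lies on the bench at first, or is absent. All alike.
- picket3_tip (a point): The end of the point of picket3.
- picket4: A short steel gate picket (finial), 110 mm long: a 22 x 22 mm square bar 75 mm long that runs out in a 35 mm conical point; 0.25 to 0.39 kg. Origin: middle of the square bar, on its centreline (11 mm above what it lies on). x towards the point; the square foot is at x = -37.5 mm, the point at +72.5 mm. Lies on the bench at first, or is absent. All alike.
- picket4_tip (a point): The end of the point of picket4.
- hammer: A claw-less hammer with wooden handle, 260 mm long, lying loose on the bench: leave it alone. Origin: middle of its underside.
- offcut: A dark, blunt square bar 140 x 30 x 30 mm, lying loose on the bench: leave it alone. Origin: middle of its underside.
- pipe_ring: A dark steel pipe ring, 64 mm across, 30 mm high, lying loose on the bench: leave it alone. Origin: middle of its underside.
Mind the look-alikes: they are no part of the job. Leave any green look-alike of the picket3 alone.

How it is judged:
By the outcome, as a careful person would: the job done as asked, in the order asked, and still so for the second after the job is handed in, with the robot touching nothing.
Of picket1, picket2, picket3, picket4 only 3 to 4 are there at a start; the rules pass over those that are not, and their reading is None.
At some moment in a run one of picket1, picket2, picket3, picket4 may be knocked a few centimetres aside while the robot is not near it.
Once in a run the grip may slacken for a moment while it holds something.
It also fails if it takes over 210 s, if anything falls off the work surface, if the arm or the gripper's body presses on something with over 40 N, if the wrist force passes 120 N, or if a joint passes its speed limit or range.

### The arm

A 6-joint arm with a two-finger parallel gripper is mounted at the origin on the work surface. World frame = base frame: x ahead of the robot, y to its left, z up, the work surface at z = 0. Lengths are in mm, angles in rad, forces in N, time in s.
With the tool pointing down it reaches from about 350 to 800 mm from the base axis. Payload 7.3 kg.
Tool frame: the origin (TCP) lies between the finger pads, 19 mm behind the fingertips; this is the grasp point; z points along the fingers, y is the line along which they close (so a half turn about z gives the same grasp; the last joint's range is limited). The gripper opens to 85 mm and grips with 20 to 120 N. Pads are 22 mm wide; open, the fingers measure 114 mm over their backs; the gripper's body (76 mm by 85 mm) begins 54 mm behind the grasp point. The pads swing forward as they close: fully open they stand 13 mm farther back than shut.
Start: joints at [1.061, 0.342, 1.524, -0, 1.275, -0.146], TCP at [186.795, 490.663, 250.022] pointing down, gripper open.
Joint ranges: [-2.53, 2.53], [-0.77, 2.02], [0.04, 2.7], [-1, 4.14], [0.28, 2.66], [-3.11, 3.11]. Speed limits (rad/s): [2.57, 2.57, 3.14, 3.14, 3.14, 3.14].

### API

Orientations are given as a unit quaternion [x, y, z, w].
In Python, from workcell import observe, eyes, robot gives the robot as it stands.
- The arm moves only by the tool servo_tool, never from a script. Its argument "series" is a list that holds one entry, the list of rows, each a list of 7 numbers: the opening, from 0 (shut) to 1 (fully open), then the shift along the tool's x, y, z in m, then the turn, a rotation vector about the tool's x, y, z in rad. A call has 1 to 10 rows; each row is the pose to reach, as a shift and turn from the pose commanded when the call began, along the tool's axes at that moment; what a row does not reach only later rows make up. A row lasts 1/12 s, in which the tool goes at most 41.7 mm and 7.16 degrees, less where a joint would pass 70% of its speed; a pose out of reach is approached as far as the arm can. A call with a gripper value outside its range is refused whole. The fingers move at their own pace and stop on an object; "newtons" is the grip in N (left out, the last holds). Time passes only in rows, so rows that repeat a pose let the fingers close. It gives the time, the measured TCP pose, the force, the opening and the grip force at its end, in the units of the state.
- observe(): the state, without advancing time (a new reading comes with each control period).
- eyes.capture(name): name is "scene" or "top"; returns the picture (400x640x3 uint8, red, green, blue); there is no depth.
- eyes.calibration(name): a dict with "K" (3x3 intrinsics, pixels), "R" (3x3) and "t" (3): a world point X has camera coordinates R X + t. Camera axes: x right, y down, z forward; pixel columns grow to the right and rows downward; lengths in mm; the calibration is good to about 2 mm. A picture is of the moment at which its call begins. calibration takes no time and is no camera call.
- robot.sign_off(): hands the job in; it is judged then, once.
The state is a dict: "time": time; "qpos": joint angles; "qvel": joint speeds; "joint_efforts": joint torques, N m; "tool_pos": TCP position; "eef_rot": TCP orientation; "wrist_force": force on the tool from outside, world axes, zero at the start; "torque": the same for the moment, N m; "gripper_width": finger opening in mm; "finger_force": force on a finger pad.
Only numpy, scipy, OpenCV 4.12 (cv2) and the standard library are available. Lean on these libraries where they do the work, as an engineer would, in place of code of your own. Each camera call takes 0.05 s, during which the arm holds its last target. There are 200 camera calls.

## Working session

There is one attempt and no reset: what is moved stays moved. The work goes in short steps, Python scripts to look and compute and a tool call to move; the robot and the scene stay as the last step left them, time stands still between calls to the robot, and variables do not carry over. Pictures are saved under pics/ and viewed, at most 16 in all, crops included, and the job is handed in when it is done.

Besides the shell and the picture viewer there is one more tool, called after ">>>" in YAML: its name, and indented under it one key for each argument. servo_tool: Moves the arm, as the interface text tells. Its arguments: {"type":"object","properties":{"series":{"type":"array","items":{"type":"array","items":{"type":"array","items":{"type":"number"}}}},"newtons":{"type":"number"}},"required":["series"]}

```bash
ls; mkdir -p pics
python3 - <<'E'
from workcell import observe, eyes, robot
import cv2,numpy as np
s=observe();print(s)
for n in("scene","top"):
    im=eyes.capture(n);cv2.imwrite(f"pics/{n}0.png",im[:,:,::-1])
    c=eyes.calibration(n);print(n,np.round(c["K"],1).tolist(),np.round(c["R"],4).tolist(),np.round(c["t"],1).tolist())
E
```

```text
pics
{'time': 0.0, 'qpos': array([ 1.06103061e+00,  3.42704876e-01,  1.52501870e+00, -2.09663941e-05,
        1.27543427e+00, -1.46011321e-01]), 'qvel': array([ 2.41430940e-04,  7.07428284e-05,  2.58758509e-04, -1.68059173e-03,
       -9.28218238e-04, -5.36741630e-04]), 'joint_efforts': array([-1.43791756e-03, -4.33685338e+01, -2.46002090e+01, -1.27540779e-04,
        7.96973007e-03,  2.66734577e-05]), 'tool_pos': array([186.58810078, 490.3125386 , 249.33463109]), 'eef_rot': array([ 1.80873060e-01,  9.83506138e-01, -7.44128684e-04, -2.42537193e-04]), 'wrist_force': array([ 0.18486336, -0.28072468, -0.01142869]), 'torque': array([-0.00186737, -0.05888048,  0.03490725]), 'finger_force': 0.0, 'gripper_width': 85.17035505532368}
scene [[421.5, 0.0, 319.5], [0.0, 421.5, 192.6], [0.0, 0.0, 1.0]] [[0.754, 0.6567, -0.0153], [0.4755, -0.5617, -0.677], [-0.4531, 0.5032, -0.7358]] [-406.0, -193.0, 1544.9]
top [[471.1, 0.0, 317.9], [0.0, 471.1, 195.7], [0.0, 0.0, 1.0]] [[0.0121, -0.9998, 0.0184], [-0.9923, -0.0142, -0.1228], [0.123, -0.0168, -0.9923]] [-25.5, 535.2, 1728.6]
```

View pics/scene0.png

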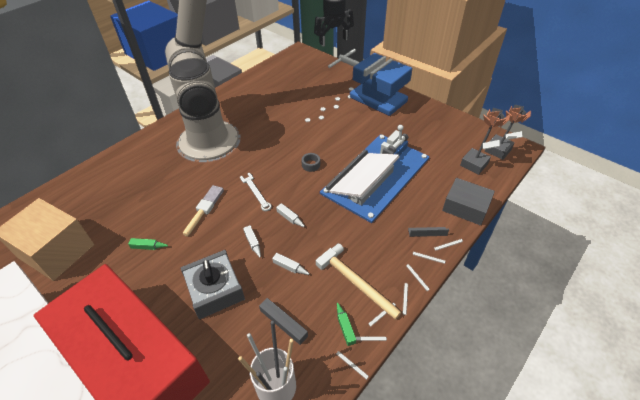

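View pics/top0.png

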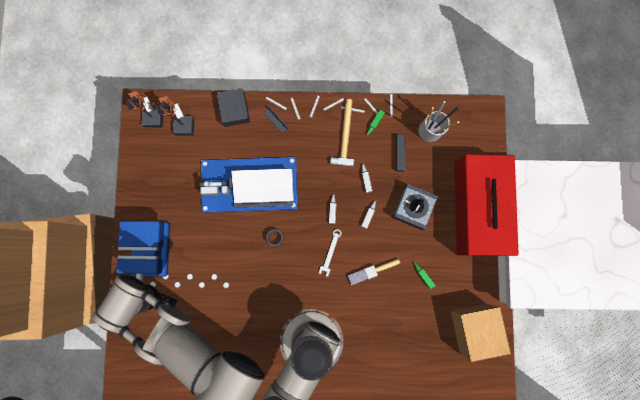

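Top view: three grey-white steel pickets at (332,209), (369,214) and (366,178). The green ones at (375,122) and (424,275) are look-alikes. The jig is at (263,186) with the bolt at (213,187), and the dial is at (416,205). Next I'll view enlarged crops.

```bash
cat > h.py <<'E'
from workcell import observe, eyes, robot
import cv2,numpy as np
from scipy.spatial.transform import Rotation as Ro
C={n:eyes.calibration(n) for n in("scene","top")}
def ray(n,p):
    c=C[n];R=np.array(c["R"]);d=R.T@np.linalg.inv(c["K"])@np.array([p[0],p[1],1.]);return -R.T@np.array(c["t"]),d
def onz(n,p,z):
    o,d=ray(n,p);return o+d*(z-o[2])/d[2]
def tri(ps,pt):
    o1,d1=ray("scene",ps);o2,d2=ray("top",pt);d1/=np.linalg.norm(d1);d2/=np.linalg.norm(d2)
    s=np.linalg.lstsq(np.c_[d1,-d2],o2-o1,rcond=None)[0];a=o1+s[0]*d1;b=o2+s[1]*d2
    return (a+b)/2,np.linalg.norm(a-b)
def proj(n,X):
    c=C[n];p=np.array(c["K"])@(np.array(c["R"])@np.array(X,float)+np.array(c["t"]));return p[:2]/p[2]
def crop(im,x,y,w,h,k):
    return cv2.resize(im[y:y+h,x:x+w],None,fx=k,fy=k,interpolation=cv2.INTER_CUBIC)
E
python3 - <<'E'
from h import *
s=cv2.imread("pics/scene0.png");t=cv2.imread("pics/top0.png")
a=crop(s,315,120,120,100,5);b=crop(t,195,150,110,66,5)
cv2.imwrite("pics/jig_s.png",np.vstack([cv2.resize(a,(600,500))]))
b=crop(t,195,150,110,66,7);cv2.imwrite("pics/jig_t.png",b)
d=np.hstack([crop(s,175,245,75,75,5),crop(t,380,170,75,75,5)]);cv2.imwrite("pics/dial.png",d)
for n,im in(("scene",s),("top",t)):
    hsv=cv2.cvtColor(im,cv2.COLOR_BGR2HSV);m=((hsv[:,:,1]<60)&(hsv[:,:,2]>110)).astype(np.uint8)
    k,l,st,ce=cv2.connectedComponentsWithStats(m)
    for i in range(1,k):
        if 40<st[i,4]<900:print(n,st[i].tolist(),ce[i].round(1))
E
```

```text
scene [0, 0, 19, 13, 82] [8.6 6.9]
scene [176, 0, 14, 42, 424] [182.   19.8]
scene [235, 0, 44, 22, 729] [255.7   8.4]
scene [260, 22, 35, 32, 794] [276.2  37.5]
scene [205, 32, 54, 38, 781] [235.   49.7]
scene [165, 38, 36, 30, 490] [177.7  52.4]
scene [328, 49, 31, 18, 139] [344.4  58.5]
scene [364, 56, 22, 15, 71] [374.9  62.8]
scene [370, 59, 22, 15, 72] [380.5  65.9]
scene [114, 65, 38, 50, 825] [133.4  90.3]
scene [479, 109, 11, 11, 49] [482.9 113.3]
scene [482, 134, 26, 17, 192] [493.6 143.5]
scene [465, 148, 25, 18, 132] [475.3 158.2]
scene [327, 161, 26, 25, 51] [337.5 175.3]
scene [240, 173, 32, 38, 315] [256.1 191.8]
scene [447, 178, 47, 25, 461] [472.3 190.3]
scene [196, 185, 27, 29, 341] [208.7 198.7]
scene [276, 203, 28, 24, 272] [288.6 214.4]
scene [243, 225, 18, 32, 259] [251.9 239.2]
scene [408, 227, 38, 3, 58] [428.7 227.7]
scene [434, 239, 29, 11, 99] [448.3 244.2]
scene [316, 243, 28, 27, 294] [328.3 255.1]
scene [272, 253, 37, 22, 350] [288.2 263.7]
scene [413, 252, 33, 12, 112] [428.7 257.2]
scene [406, 264, 23, 27, 124] [417.4 277.1]
scene [402, 283, 6, 32, 125
[... 633 characters left out ...]
[330, 157, 24, 9, 170] [342.  161.2]
top [362, 164, 11, 29, 165] [366.3 179.2]
top [200, 181, 29, 14, 283] [212.6 188.3]
top [397, 187, 40, 39, 505] [416.  206.2]
top [329, 195, 8, 29, 167] [332.4 210.8]
top [361, 201, 15, 28, 165] [368.6 215.8]
top [319, 229, 23, 48, 289] [330.1 253. ]
top [118, 247, 38, 3, 111] [136.7 248. ]
top [118, 256, 38, 3, 108] [137.4 256.9]
top [348, 265, 30, 20, 318] [362.7 274.8]
top [145, 295, 11, 11, 67] [150.1 299.8]
top [305, 312, 38, 54, 615] [327.9 333.4]
top [282, 317, 20, 43, 304] [289.1 337.2]
top [123, 331, 11, 12, 71] [128.1 336.4]
top [17, 361, 33, 39, 579] [ 35.6 379.6]
top [280, 367, 39, 33, 722] [297.3 386. ]
top [1, 371, 26, 25, 240] [ 14.  381.8]
```

View pics/jig_s.png

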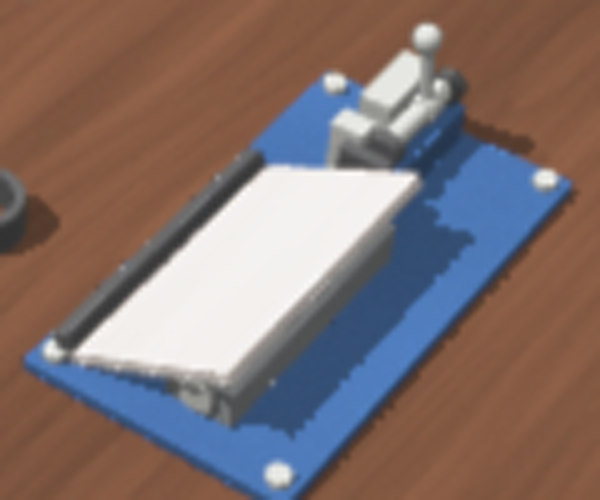

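View pics/jig_t.png

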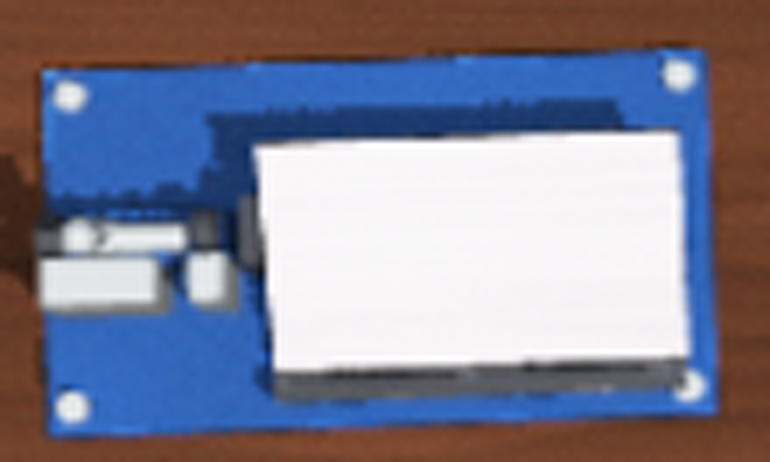

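View pics/dial.png

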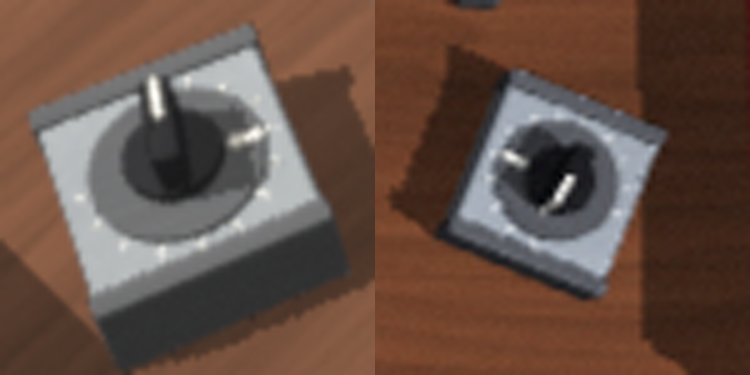

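Jig: the ball is at scene (400,127) and top (206,184). The handle is upright and the bolt is drawn, with a gap to the lug at top (230,183). Dial: white pointer end at top (413.6,212), arrow mark at top (407,201). Now I'll compute positions.

```bash
cat >> h.py <<'E'
def pickets(t,boxes=None,n="top"):
    hsv=cv2.cvtColor(t,cv2.COLOR_BGR2HSV);m=((hsv[:,:,1]<70)&(hsv[:,:,2]>100)).astype(np.uint8)
    k,l,st,ce=cv2.connectedComponentsWithStats(m);out=[]
    for i in range(1,k):
        if 90<st[i,4]<450:
            ys,xs=np.where(l==i)
            P=np.array([onz(n,(x,y),14)[:2] for x,y in zip(xs,ys)])
            c=P.mean(0);w,v=np.linalg.eigh(np.cov((P-c).T));a=v[:,1];u=(P-c)@a;vv=(P-c)@v[:,0]
            L=np.ptp(u);W=np.ptp(vv)
            if 80<L<135 and 15<W<45:
                hi=np.ptp(vv[u>u.max()-20]);lo=np.ptp(vv[u<u.min()+20])
                if hi>lo:a=-a
                u=(P-c)@a
                org=c+a*((u.max()+u.min())/2-17.5)
                out.append((org.round(1).tolist(),round(float(np.arctan2(a[1],a[0])),3),round(L),round(W),round(abs(hi-lo)),ce[i].round(0).tolist()))
    return out
E
python3 - <<'E'
from h import *
s=cv2.imread("pics/scene0.png");t=cv2.imread("pics/top0.png")
for n,i in(("top",t),("scene",s)):
    for p in pickets(i,n=n):print(n,p)
f=lambda x,y,k,X,Y:((x+.5)/k-.5+X,(y+.5)/k-.5+Y)
J=lambda a,b:tri(f(*a,5,315,120),f(*b,7,195,150))
for n,a,b in(("ball",(427,37),(78,236)),("lo+y",(265,167),(274,370)),("hi+y",(420,178),(254,145)),("hi-y",(230,382),(680,131)),("lo-y",(75,357),(690,357)),
 ("screw1",(335,82),(72,407)),("screw2",(545,180),(70,97)),("screw3",(278,473),(680,75)),("screw4",(55,350),(688,387))):
    X,e=J(a,b);print(n,X.round(1),round(e,1))
D=lambda a,b:tri(f(*a,5,175,245),f(*b,5,380,170))
for n,a,b in(("ring",(179,163),(176,181.5)),("mark",(245,135),(137,158)),("lineOuter",(154,82),(170,211)),("boxTL",(38,131),(135,76)),("c2",(257,46),(281,141))):
    X,e=D(a,b);print(n,X.round(1),round(e,1))
print("line mid z102",onz("top",f(184,193,5,380,170),102))
E
```

```text
top ([670.9, -125.3], 1.509, 89, 30, 1, [342.0, 161.0])
top ([592.4, -204.7], 0.221, 110, 25, 11, [366.0, 179.0])
top ([472.6, -73.6], -0.045, 111, 25, 12, [332.0, 211.0])
top ([454.7, -206.8], -0.405, 109, 25, 13, [369.0, 216.0])
top ([250.7, -204.2], 1.94, 106, 43, 4, [363.0, 275.0])
scene ([465.9, -72.5], -0.086, 117, 36, 15, [289.0, 215.0])
scene ([452.0, -205.2], -0.431, 121, 28, 15, [252.0, 239.0])
scene ([810.9, 138.3], 0.764, 109, 15, 10, [426.0, 228.0])
scene ([665.9, -124.2], 1.517, 99, 36, 8, [328.0, 256.0])
scene ([589.2, -203.4], 0.185, 117, 34, 20, [288.0, 264.0])
ball [563.4 382.  115.1] 2.2
lo+y [504.9 293.8  26.8] 4.7
hi+y [618.1 300.7  78. ] 2.6
hi-y [630.6  79.8  76.7] 1.0
lo-y [517.   73.8  24.2] 0.1
screw1 [485.1 402.4  21.8] 1.8
screw2 [653.7 411.1  19.9] 1.2
screw3 [670.5  81.8  22.3] 1.3
screw4 [500.8  74.3  19.3] 1.5
ring [ 498.8 -378.2   57.5] 4.0
mark [ 515.4 -347.5   64. ] 2.6
lineOuter [ 473.7 -365.4   92.8] 3.4
boxTL [ 535.3 -383.3  163.8] 127.7
c2 [ 537.6 -383.2  198.3] 81.7
line mid z102 [ 486.90398781 -372.10963002  102.        ]
```

```bash
cat >> h.py <<'E'
A=0.056; O=np.array([511.6,184,24.])
XJ=np.array([np.cos(A),np.sin(A),0]);YJ=np.array([-np.sin(A),np.cos(A),0])
def down(psi,tilt=0):  # tool y heading psi, tilt about tool y
    y=np.array([np.cos(psi),np.sin(psi),0]);z=np.array([0,0,-1.]);x=np.cross(y,z)
    return Ro.from_matrix(np.c_[x,y,z])*Ro.from_rotvec([0,tilt,0])
def chain(*w):  # (pos,R) targets; prints shift m + rotvec per step
    s=observe();p=s["tool_pos"];R=Ro.from_quat(s["eef_rot"])
    for P,Q in w:
        d=R.inv().apply(np.array(P)-p)/1000;r=(R.inv()*Q).as_rotvec()
        print(np.round(d,4).tolist(),np.round(r,3).tolist(),"rows>=",int(np.ceil(max(np.linalg.norm(d)/.0417,np.linalg.norm(r)/.125))));p=np.array(P);R=Q
def st():
    s=observe();print("t",round(s["time"],1),"pos",s["tool_pos"].round(1),"q",s["qpos"].round(2),"F",s["wrist_force"].round(1),"w",round(s["gripper_width"],1),"ff",round(s["finger_force"],1))
E
python3 - <<'E'
from h import *
f=lambda x,y,k,X,Y:((x+.5)/k-.5+X,(y+.5)/k-.5+Y)
a=onz("scene",f(427,37,5,315,120),110);b=onz("top",f(78,236,7,195,150),110);print(a,b)
B=(a+b)/2;print(B, (B-O)@XJ,(B-O)@YJ)
Q=down(np.pi/2+A);B[2]=250;L=B.copy();L[2]=110
chain((B,Q),(L,Q))
E
```

```text
[559.65490975 386.85783705 110.        ] [565.02539251 383.93049307 110.        ]
[562.34015113 385.39416506 110.        ] 61.93279085526834 198.2384979604237
[-0.3885, 0.0356, -0.0008] [-0.001, -0.001, -0.42] rows>= 10
[0.0, 0.0, 0.14] [0.0, 0.0, 0.0] rows>= 4
```

>>> servo_tool:
  series:
    - [[1,-0.08,0.007,0,0,0,-0.084],[1,-0.16,0.014,0,0,0,-0.168],[1,-0.24,0.021,0,0,0,-0.25],[1,-0.32,0.029,0,0,0,-0.34],[1,-0.3885,0.0356,0,0,0,-0.42],[1,-0.3885,0.0356,0,0,0,-0.42],[1,-0.3885,0.0356,0,0,0,-0.42],[1,-0.3885,0.0356,0,0,0,-0.42],[1,-0.3885,0.0356,0,0,0,-0.42],[1,-0.3885,0.0356,0,0,0,-0.42]]

```text
time: 0.93
tool_pos: [567.2, 382.6, 248.4]
eef_rot: [-0.026, 1.0, -0.001, 0.0]
wrist_force: [-0.9, 0.2, -0.2]
gripper_width: 85.5
finger_force: 0.0
```

>>> servo_tool:
  series:
    - [[1,0,0,0.04,0,0,0],[1,0,0,0.08,0,0,0],[1,0,0,0.11,0,0,0],[1,0,0,0.125,0,0,0],[1,0,0,0.135,0,0,0],[1,0,0,0.135,0,0,0],[1,0,0,0.135,0,0,0]]

```text
time: 1.52
tool_pos: [562.8, 385.9, 115.4]
eef_rot: [-0.028, 1.0, 0.0, 0.0]
wrist_force: [0.2, 0.1, 0.7]
gripper_width: 85.5
finger_force: 0.0
```

Run:
```python
from h import *
st()
Q=down(np.pi/2+A);chain((np.array([562.3,385.4,110]),Q))
s=eyes.capture("scene")[:,:,::-1];t=eyes.capture("top")[:,:,::-1]
cv2.imwrite("pics/b1.png",np.hstack([crop(s,360,90,80,80,5),crop(t,175,140,80,80,5)]))
```

```text
t 1.5 pos [562.8 385.9 115.4] q [ 0.49  0.74  1.21  0.    1.19 -1.14] F [0.2 0.1 0.7] w 85.5 ff 0.0
[0.0005, -0.0004, 0.0054] [0.0, 0.0, 0.0] rows>= 1
```

View pics/b1.png

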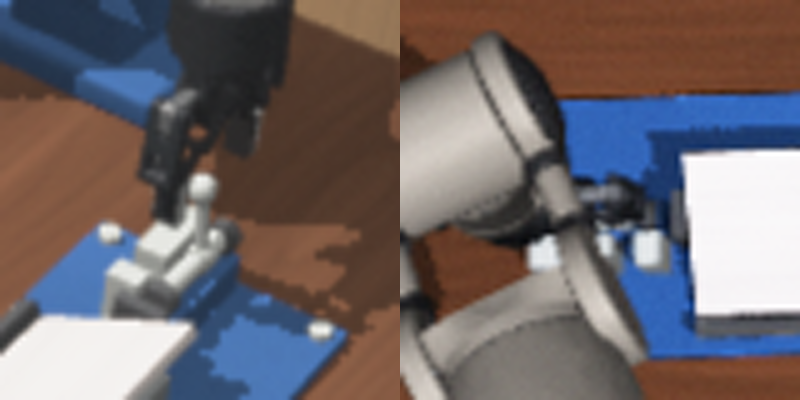

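The ball at scene crop (202,185) sits between the fingertips at (170,210) and (240,150). Now I'll close on it, slide, then turn.

>>> servo_tool:
  series:
    - [[0.15,0,0,0.005,0,0,0],[0.15,0,0,0.005,0,0,0],[0.1,0,0,0.005,0,0,0],[0,0,0,0.005,0,0,0],[0,0,0,0.005,0,0,0],[0,0,0,0.005,0,0,0],[0,0,0,0.005,0,0,0],[0,0,0,0.005,0,0,0],[0,0,0,0.005,0,0,0]]
  newtons: 30

```text
time: 2.37
tool_pos: [562.6, 385.8, 110.4]
eef_rot: [-0.028, 1.0, 0.0, 0.0]
wrist_force: [-0.5, -0.9, 3.5]
gripper_width: 18.1
finger_force: 29.3
```

>>> servo_tool:
  series:
    - [[0,0,-0.006,0,0,0,0],[0,0,-0.012,0,0,0,0],[0,0,-0.018,0,0,0,0],[0,0,-0.024,0,0,0,0],[0,0,-0.03,0,0,0,0],[0,0,-0.035,0,0,0,0],[0,0,-0.04,0,0,0,0],[0,0,-0.044,0,0,0,0],[0,0,-0.044,0,0,0,0],[0,0,-0.044,0,0,0,0]]

```text
time: 3.2
tool_pos: [565.1, 343.3, 110.4]
eef_rot: [-0.028, 1.0, 0.002, 0.001]
wrist_force: [-2.0, 9.6, 3.7]
gripper_width: 17.9
finger_force: 29.6
```

>>> servo_tool:
  series:
    - [[0,0,-0.003,0,0,0,0],[0,0,-0.006,0,0,0,0],[0,0,-0.008,0,0,0,0],[0,0,-0.009,0,0,0,0],[0,0,-0.009,0,0,0,0],[0,0,-0.009,0,0,0,0],[0,0,-0.009,0,0,0,0]]

```text
time: 3.78
tool_pos: [565.1, 341.3, 110.7]
eef_rot: [-0.029, 1.0, 0.007, 0.002]
wrist_force: [-0.4, 34.5, -2.4]
gripper_width: 17.5
finger_force: 31.1
```

Run:
```python
from h import *
st()
s=eyes.capture("scene")[:,:,::-1];t=eyes.capture("top")[:,:,::-1]
cv2.imwrite("pics/b2.png",np.hstack([crop(s,355,95,80,80,5),crop(t,185,140,80,80,5)]))
```

```text
t 3.8 pos [565.1 341.3 110.7] q [ 0.42  0.71  1.3   0.01  1.12 -1.21] F [-0.4 34.5 -2.4] w 17.5 ff 31.1
```

View pics/b2.png

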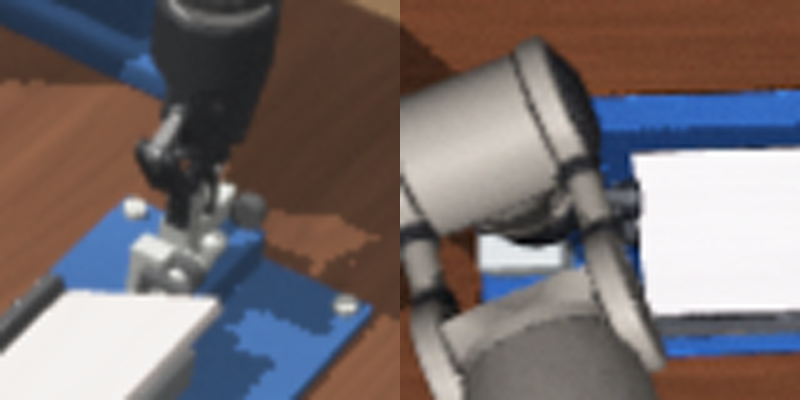

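The rod has reached the lug and the push rises to 34 N without motion, so it is at its stop. I'll ease the push and turn the handle down along the arc.

>>> servo_tool:
  series:
    - [[0,0,0.006,0,0,0,0],[0,0.0086,0.006,0.0007,0,0,0],[0,0.017,0.006,0.0027,0,0,0],[0,0.025,0.006,0.006,0,0,0],[0,0.0323,0.006,0.0105,0,0,0],[0,0.0389,0.006,0.0161,0,0,0],[0,0.0445,0.006,0.0227,0,0,0],[0,0.049,0.006,0.03,0,0,0],[0,0.0523,0.006,0.038,0,0,0],[0,0.0543,0.006,0.0464,0,0,0]]

```text
time: 4.72
tool_pos: [510.9, 339.7, 64.6]
eef_rot: [-0.028, 1.0, 0.004, 0.002]
wrist_force: [-3.7, 20.5, 3.6]
gripper_width: 17.6
finger_force: 31.7
```

Run:
```python
from h import *
st()
```

```text
t 4.7 pos [510.9 339.7  64.6] q [ 0.46  0.69  1.49  0.01  0.96 -1.17] F [-3.7 20.5  3.6] w 17.6 ff 31.7
```

>>> servo_tool:
  series:
    - [[0,0.0005,0.001,0.004,0,0,0],[0,0.0005,0.002,0.009,0,0,0],[0,0,0.003,0.012,0,0,0],[0,0,0.003,0.014,0,0,0],[0,0,0.003,0.015,0,0,0],[0,0,0.003,0.015,0,0,0]]

```text
time: 5.22
tool_pos: [510.4, 340.3, 48.6]
eef_rot: [-0.028, 1.0, 0.002, 0.0]
wrist_force: [-4.0, 10.6, 1.9]
gripper_width: 18.1
finger_force: 33.2
```

Run:
```python
from h import *
st()
```

```text
t 5.2 pos [510.4 340.3  48.6] q [ 0.46  0.71  1.5   0.    0.93 -1.17] F [-4.  10.6  1.9] w 18.1 ff 33.2
```

>>> servo_tool:
  series:
    - [[0.2,0,0,0,0,0,0],[0.4,0,0,0,0,0,0],[0.4,0,0,0,0,0,0],[0.4,0,0,0,0,0,0],[0.4,0,0,-0.01,0,0,0],[0.4,0,0,-0.03,0,0,0],[0.4,0,0,-0.07,0,0,0],[0.4,0,0,-0.11,0,0,0],[0.4,0,0,-0.15,0,0,0],[0.4,0,0,-0.19,0,0,0]]

```text
time: 6.05
tool_pos: [510.6, 338.0, 241.3]
eef_rot: [-0.028, 1.0, -0.0, 0.0]
wrist_force: [0.1, 0.4, 0.0]
gripper_width: 34.3
finger_force: 0.0
```

>>> servo_tool:
  series:
    - [[0.6,0.02,-0.035,0,0,0,0],[0.6,0.04,-0.07,0,0,0,0],[0.6,0.06,-0.105,0,0,0,0],[0.6,0.08,-0.14,0,0,0,0],[0.6,0.1,-0.175,0,0,0,0],[0.6,0.11,-0.21,0,0,0,0],[0.6,0.11,-0.24,0,0,0,0],[0.6,0.11,-0.25,0,0,0,0],[0.6,0.11,-0.25,0,0,0,0]]

```text
time: 6.8
tool_pos: [415.1, 80.8, 239.4]
eef_rot: [-0.026, 1.0, -0.0, 0.001]
wrist_force: [0.2, 0.6, 0.5]
gripper_width: 51.0
finger_force: 0.0
```

Run:
```python
from h import *
st()
s=eyes.capture("scene")[:,:,::-1];t=eyes.capture("top")[:,:,::-1].copy()
cv2.imwrite("pics/s3.png",s);cv2.imwrite("pics/t3.png",t)
cv2.imwrite("pics/b3.png",np.hstack([crop(s,355,95,80,80,5),crop(t,185,140,80,80,5)]))
for n,i in(("top",t),("scene",s)):
    for p in pickets(i,n=n):print(n,p)
```

```text
t 6.8 pos [415.1  80.8 239.4] q [ 0.01  0.16  1.8  -0.    1.18 -1.61] F [0.2 0.6 0.5] w 51.0 ff 0.0
top ([670.9, -125.3], 1.51, 89, 29, 1, [342.0, 161.0])
top ([592.4, -204.7], 0.221, 110, 25, 11, [366.0, 179.0])
top ([472.6, -73.6], -0.045, 111, 25, 12, [332.0, 211.0])
top ([454.7, -206.8], -0.405, 109, 25, 13, [369.0, 216.0])
top ([250.6, -204.1], 1.946, 106, 43, 4, [363.0, 275.0])
top ([-70.1, -83.2], 0.007, 109, 36, 7, [334.0, 358.0])
scene ([465.9, -72.5], -0.086, 117, 36, 15, [289.0, 215.0])
scene ([452.0, -205.2], -0.431, 121, 28, 15, [252.0, 239.0])
scene ([811.6, 139.0], 0.761, 111, 15, 6, [426.0, 228.0])
scene ([666.0, -124.2], 1.519, 99, 36, 8, [328.0, 256.0])
scene ([589.2, -203.5], 0.186, 117, 34, 20, [288.0, 264.0])
```

View pics/b3.png

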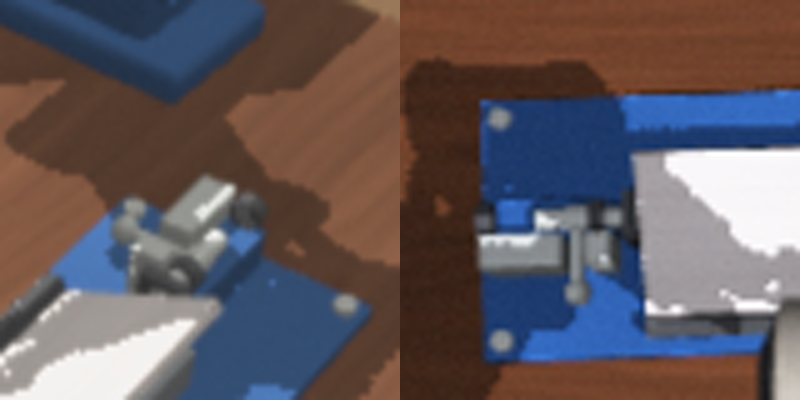

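The handle lies level between the two guide blocks, with the ball at scene crop (125,227) and top crop (577,293). Next I'll plan picket A, top (332,211).

```bash
cat >> h.py <<'E'
T=np.radians(26);SX=np.cos(T)*XJ+np.array([0,0,np.sin(T)]);SZ=-np.sin(T)*XJ+np.array([0,0,np.cos(T)])
RP=down(np.pi/2+A,-T)
def slope(x,y,z):return O+x*SX+y*YJ+z*SZ
def pick(x,y,h):
    Q=down(h+np.pi/2);g=np.array([x+4*np.cos(h),y+4*np.sin(h),0]);Z=np.array([0,0,1.])
    chain((g+150*Z,Q),(g+21*Z,Q))
E
python3 - <<'E'
from h import *
print(tri((379.6,140.0),(220,198.2)))
pick(472,-73.3,-0.05)
E
```

```text
(array([516.95651058, 339.67810575,  61.23452093]), np.float64(2.170507406043619))
[-0.0521, -0.1596, 0.0889] [0.0, 0.001, 0.105] rows>= 5
[0.0, 0.0, 0.129] [0.0, 0.0, 0.0] rows>= 4
```

Measured ball height is 61, against 115 when upright (true value 110), so the handle is about level. I'll confirm by pressing lightly on the ball from above before any picket is moved.

>>> servo_tool:
  series:
    - [[0,-0.03,0.04,0,0,0,0],[0,-0.05,0.08,0,0,0,0],[0,-0.07,0.12,0,0,0,0],[0,-0.09,0.16,0,0,0,0],[0,-0.1,0.2,0,0,0,0],[0,-0.108,0.24,0,0,0,0],[0,-0.108,0.253,0,0,0,0],[0,-0.108,0.253,0,0,0,0],[0,-0.108,0.253,0,0,0,0]]

```text
time: 7.65
tool_pos: [507.3, 344.6, 237.5]
eef_rot: [-0.03, 1.0, -0.0, -0.001]
wrist_force: [-0.4, 0.0, -0.1]
gripper_width: 0.0
finger_force: 0.0
```

>>> servo_tool:
  series:
    - [[0,0,0,0.04,0,0,0],[0,0,0,0.08,0,0,0],[0,0,0,0.12,0,0,0],[0,0,0,0.135,0,0,0],[0,0,0,0.145,0,0,0],[0,0,0,0.145,0,0,0]]

```text
time: 8.15
tool_pos: [507.5, 340.8, 91.7]
eef_rot: [-0.028, 1.0, -0.001, -0.002]
wrist_force: [-0.4, -0.2, 1.8]
gripper_width: -0.1
finger_force: 0.0
```

Run:
```python
from h import *
st()
```

```text
t 8.2 pos [507.5 340.8  91.7] q [ 0.47  0.65  1.47 -0.    1.03 -1.16] F [-0.4 -0.2  1.8] w -0.1 ff 0.0
```

>>> servo_tool:
  series:
    - [[0,0,0,0.002,0,0,0],[0,0,0,0.004,0,0,0],[0,0,0,0.006,0,0,0],[0,0,0,0.006,0,0,0]]

```text
time: 8.48
tool_pos: [509.0, 341.8, 88.6]
eef_rot: [-0.028, 1.0, 0.0, 0.001]
wrist_force: [-0.1, 0.5, 0.4]
gripper_width: -0.1
finger_force: 0.0
```

>>> servo_tool:
  series:
    - [[0,0,0,0.002,0,0,0],[0,0,0,0.004,0,0,0],[0,0,0,0.004,0,0,0]]

```text
time: 8.73
tool_pos: [508.7, 341.6, 83.5]
eef_rot: [-0.028, 1.0, 0.0, 0.0]
wrist_force: [0.4, -0.9, 0.6]
gripper_width: 0.2
finger_force: 0.4
```

>>> servo_tool:
  series:
    - [[0,0,0,0.002,0,0,0],[0,0,0,0.004,0,0,0],[0,0,0,0.006,0,0,0],[0,0,0,0.006,0,0,0]]

```text
time: 9.07
tool_pos: [508.7, 342.4, 81.0]
eef_rot: [-0.028, 1.0, 0.001, 0.001]
wrist_force: [-9.1, -2.4, 23.6]
gripper_width: -0.0
finger_force: 12.0
```

Firm contact at z = 81 (ball top about 63), so the handle is right down. Now picket A.

>>> servo_tool:
  series:
    - [[0,0,0,-0.04,0,0,0],[0,0,0,-0.08,0,0,0],[0,0,0,-0.12,0,0,0],[0.3,0,0,-0.16,0,0,0],[0.6,0,0,-0.16,0,0,0]]

```text
time: 9.48
tool_pos: [511.5, 343.2, 246.9]
eef_rot: [-0.028, 1.0, 0.003, 0.007]
wrist_force: [1.1, 0.5, 1.3]
gripper_width: 23.1
finger_force: 0.0
```

>>> servo_tool:
  series:
    - [[0.6,0.005,-0.04,0,0,0,0.01],[0.6,0.01,-0.08,0,0,0,0.02],[0.6,0.016,-0.12,0,0,0,0.03],[0.6,0.022,-0.16,0,0,0,0.04],[0.6,0.027,-0.2,0,0,0,0.05],[0.6,0.033,-0.24,0,0,0,0.06],[0.6,0.038,-0.28,0,0,0,0.07],[0.6,0.044,-0.32,0,0,0,0.08],[0.6,0.05,-0.36,0.02,0,0,0.1],[0.6,0.055,-0.4,0.03,0,0,0.105]]

```text
time: 10.32
tool_pos: [475.7, -59.2, 207.8]
eef_rot: [0.025, 1.0, 0.0, 0.0]
wrist_force: [1.5, 0.4, 0.1]
gripper_width: 51.2
finger_force: 0.0
```

Run:
```python
from h import *
st()
t=eyes.capture("top")[:,:,::-1].copy();s=eyes.capture("scene")[:,:,::-1].copy()
for n,i in(("top",t),("scene",s)):
    for p in pickets(i,n=n):print(n,p)
pick(472,-73.3,-0.05)
```

```text
t 10.3 pos [475.7 -59.2 207.8] q [-0.28  0.3   1.71  0.    1.13 -1.81] F [1.5 0.4 0.1] w 51.2 ff 0.0
top ([670.9, -125.3], 1.51, 89, 29, 1, [342.0, 161.0])
top ([592.4, -204.7], 0.221, 110, 25, 11, [366.0, 179.0])
top ([454.7, -206.8], -0.405, 109, 25, 13, [369.0, 216.0])
top ([250.9, -204.6], 1.942, 105, 43, 4, [363.0, 275.0])
scene ([465.9, -72.6], -0.08, 117, 37, 16, [289.0, 215.0])
scene ([452.0, -205.2], -0.431, 121, 28, 15, [252.0, 239.0])
scene ([812.7, 140.0], 0.756, 114, 16, 6, [426.0, 228.0])
scene ([589.2, -203.4], 0.186, 117, 34, 20, [288.0, 264.0])
[-0.0017, -0.0109, 0.0566] [-0.001, -0.003, -0.005] rows>= 2
[0.0, 0.0, 0.129] [0.0, 0.0, 0.0] rows>= 4
```

>>> servo_tool:
  series:
    - [[0.6,0,0,0,0,0,0],[0.6,0,0,0,0,0,0],[0.6,0,0,0,0,0,0]]

```text
time: 10.67
tool_pos: [476.7, -56.5, 208.8]
eef_rot: [0.024, 1.0, 0.0, 0.0]
wrist_force: [-0.2, 0.5, 0.2]
gripper_width: 51.2
finger_force: 0.0
```

Run:
```python
from h import *
pick(472,-73.3,-0.05)
```

```text
[-0.0, -0.017, 0.0588] [0.0, 0.001, 0.003] rows>= 2
[0.0, 0.0, 0.129] [0.0, 0.0, 0.0] rows>= 4
```

>>> servo_tool:
  series:
    - [[0.6,0,-0.017,0.03,0,0,0],[0.6,0,-0.017,0.07,0,0,0],[0.6,0,-0.017,0.11,0,0,0],[0.6,0,-0.017,0.15,0,0,0],[0.6,0,-0.017,0.175,0,0,0],[0.6,0,-0.017,0.187,0,0,0],[0.6,0,-0.017,0.187,0,0,0],[0.6,0,-0.017,0.187,0,0,0]]

```text
time: 11.33
tool_pos: [475.9, -73.5, 21.4]
eef_rot: [0.023, 1.0, 0.0, -0.0]
wrist_force: [0.4, -0.2, 1.0]
gripper_width: 51.4
finger_force: 0.0
```

>>> servo_tool:
  series:
    - [[0.2,0,0,0,0,0,0],[0.1,0,0,0,0,0,0],[0,0,0,0,0,0,0],[0,0,0,0,0,0,0],[0,0,0,0,0,0,0],[0,0,0,0,0,0,0],[0,0,0,-0.005,0,0,0],[0,0,0,-0.02,0,0,0],[0,0,0,-0.04,0,0,0],[0,0,0,-0.04,0,0,0]]
  newtons: 60

```text
time: 12.17
tool_pos: [477.4, -75.3, 64.6]
eef_rot: [0.024, 1.0, -0.001, 0.003]
wrist_force: [1.1, -0.7, -2.4]
gripper_width: 20.2
finger_force: 59.3
```

Run:
```python
from h import *
st()
P=slope(41.5,62,21);Z=np.array([0,0,1.])
chain((P+np.array([0,-100,140]),RP),(slope(48,62,60),RP),(slope(46,62,25),RP),(slope(44,62,22),RP))
for y in(62,0,-62):print(slope(41.5,y,21).round(1))
```

```text
t 12.2 pos [477.4 -75.3  64.6] q [-0.32  0.51  1.87  0.    0.76 -1.84] F [ 1.1 -0.7 -2.4] w 20.2 ff 59.3
[-0.0487, 0.2251, -0.1365] [-0.026, -0.448, -0.102] rows>= 7
[0.0498, 0.0998, 0.0893] [0.0, 0.0, 0.0] rows>= 4
[0.002, -0.0, 0.035] [0.0, 0.0, 0.0] rows>= 1
[0.002, -0.0, 0.003] [0.0, 0.0, 0.0] rows>= 1
[536.2 247.5  61.1]
[539.7 185.6  61.1]
[543.1 123.7  61.1]
```

>>> servo_tool:
  series:
    - [[0,-0.004,0.005,-0.035,-0.003,-0.056,-0.013],[0,-0.01,0.03,-0.07,-0.006,-0.112,-0.025],[0,-0.018,0.06,-0.1,-0.01,-0.168,-0.038],[0,-0.025,0.095,-0.115,-0.013,-0.224,-0.05],[0,-0.032,0.13,-0.125,-0.016,-0.28,-0.064],[0,-0.04,0.165,-0.13,-0.02,-0.336,-0.077],[0,-0.045,0.2,-0.1365,-0.023,-0.392,-0.09],[0,-0.0487,0.2251,-0.1365,-0.026,-0.448,-0.102],[0,-0.0487,0.2251,-0.1365,-0.026,-0.448,-0.102],[0,-0.0487,0.2251,-0.1365,-0.026,-0.448,-0.102]]

```text
time: 13.0
tool_pos: [533.7, 149.0, 196.9]
eef_rot: [-0.028, 0.975, 0.008, 0.221]
wrist_force: [-0.0, -0.2, -3.3]
gripper_width: 20.7
finger_force: 60.2
```

>>> servo_tool:
  series:
    - [[0,0.01,0.03,0.01,0,0,0],[0,0.03,0.06,0.02,0,0,0],[0,0.045,0.09,0.04,0,0,0],[0,0.0498,0.0998,0.07,0,0,0],[0,0.0498,0.0998,0.0893,0,0,0],[0,0.0498,0.0998,0.0893,0,0,0],[0,0.0498,0.0998,0.0893,0,0,0]]

```text
time: 13.58
tool_pos: [523.3, 246.1, 94.9]
eef_rot: [-0.026, 0.975, 0.007, 0.221]
wrist_force: [-0.1, -0.2, -3.0]
gripper_width: 20.9
finger_force: 60.3
```

Run:
```python
from h import *
st()
chain((slope(46,62,25),RP),(slope(40,62,21),RP))
s=eyes.capture("scene")[:,:,::-1];t=eyes.capture("top")[:,:,::-1]
cv2.imwrite("pics/p1.png",np.hstack([crop(s,310,90,130,130,3),crop(t,190,130,130,130,3)]))
```

```text
t 13.6 pos [523.3 246.1  94.9] q [ 0.38  0.48  1.92 -0.41  0.34 -0.89] F [-0.1 -0.2 -3. ] w 20.9 ff 60.3
[-0.0016, 0.0007, 0.032] [0.0, -0.008, -0.002] rows>= 1
[0.006, 0.0, 0.004] [0.0, 0.0, 0.0] rows>= 1
```

View pics/p1.png

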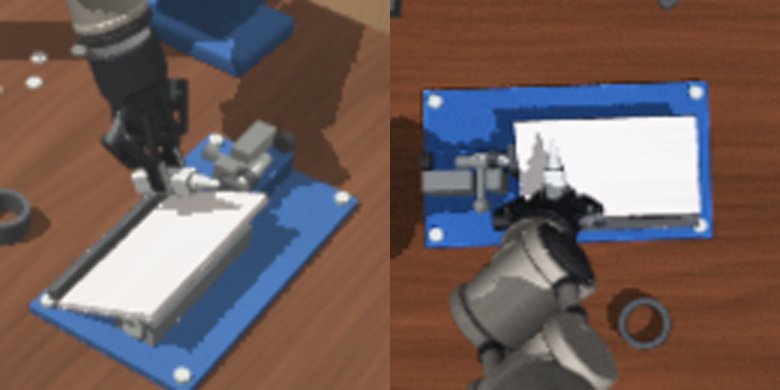

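q5 is at 0.34, close to its 0.28 limit. For this picket I'll ease the tilt by 0.1 rad while lowering; for the rest I'll pre-tilt at the pick.

>>> servo_tool:
  series:
    - [[0,0,0,0,0,0.05,0],[0,0,0,0,0,0.1,0],[0,0,0.001,0.01,0,0.1,0],[0,-0.001,0.001,0.02,0,0.1,0],[0,-0.001,0.001,0.025,0,0.1,0],[0,-0.001,0.001,0.027,0,0.1,0],[0,-0.001,0.001,0.028,0,0.1,0],[0,-0.001,0.001,0.028,0,0.1,0]]

```text
time: 14.35
tool_pos: [536.1, 249.0, 70.8]
eef_rot: [-0.027, 0.985, 0.006, 0.173]
wrist_force: [0.1, -0.3, -3.3]
gripper_width: 20.5
finger_force: 64.9
```

Run:
```python
from h import *
st();p=observe()["tool_pos"]-O;print("slope",(p@SX).round(1),(p@YJ).round(1),(p@SZ).round(1))
```

```text
t 14.3 pos [536.1 249.   70.8] q [ 0.35  0.55  1.83 -0.23  0.44 -1.08] F [ 0.1 -0.3 -3.3] w 20.5 ff 64.9
slope 45.7 63.5 29.7
```

>>> servo_tool:
  series:
    - [[0,0,0,0.002,0,0,0],[0,0,0,0.004,0,0,0],[0,0,0,0.005,0,0,0],[0,0.002,0,0.005,0,0,0],[0,0.004,0,0.0055,0,0,0],[0,0.006,0,0.0055,0,0,0],[0,0.008,0,0.006,0,0,0],[0,0.008,0,0.006,0,0,0]]

```text
time: 15.02
tool_pos: [535.9, 249.9, 66.9]
eef_rot: [-0.027, 0.983, 0.008, 0.179]
wrist_force: [8.0, -2.4, 6.7]
gripper_width: 20.7
finger_force: 66.0
```

Run:
```python
from h import *
st();p=observe()["tool_pos"]-O;print("slope",(p@SX).round(1),(p@YJ).round(1),(p@SZ).round(1))
```

```text
t 15.0 pos [535.9 249.9  66.9] q [ 0.36  0.55  1.84 -0.25  0.41 -1.06] F [ 8.  -2.4  6.7] w 20.7 ff 66.0
slope 43.9 64.5 26.3
```

Contact is felt on both the slope (about 5 N) and the ledge (about 11 N). Releasing and retreating.

>>> servo_tool:
  series:
    - [[0.1,0,0,0,0,0,0],[0.25,0,0,0,0,0,0],[0.4,0,0,0,0,0,0],[0.4,0,0,0,0,0,0],[0.4,0,0,0,0,0,0],[0.4,0,0,-0.02,0,0,0],[0.4,0,0,-0.06,0,0,0],[0.4,0,0,-0.1,0,0,0],[0.4,0,0,-0.14,0,0,0],[0.4,0,0,-0.15,0,0,0]]

```text
time: 15.85
tool_pos: [480.1, 246.6, 209.6]
eef_rot: [-0.027, 0.984, 0.008, 0.177]
wrist_force: [1.0, 0.2, 0.5]
gripper_width: 34.0
finger_force: 0.0
```

>>> servo_tool:
  series:
    - [[0.6,0,-0.03,-0.01,0,0.05,0],[0.6,0,-0.065,-0.02,0,0.1,0],[0.6,0,-0.1,-0.02,0,0.15,0],[0.6,0,-0.14,-0.02,0,0.2,0],[0.6,0,-0.18,-0.02,0,0.3,0],[0.6,0,-0.22,-0.02,0,0.354,0],[0.6,0,-0.26,-0.02,0,0.354,0],[0.6,0,-0.3,-0.02,0,0.354,0],[0.6,0,-0.3,-0.02,0,0.354,0],[0.6,0,-0.3,-0.02,0,0.354,0]]

```text
time: 16.68
tool_pos: [489.4, -56.1, 221.1]
eef_rot: [-0.026, 1.0, 0.002, -0.003]
wrist_force: [1.0, 0.8, -0.2]
gripper_width: 51.1
finger_force: 0.0
```

Run:
```python
from h import *
st()
s=eyes.capture("scene")[:,:,::-1].copy();t=eyes.capture("top")[:,:,::-1].copy()
for n,i in(("top",t),("scene",s)):
    for p in pickets(i,n=n):print(n,p)
cv2.imwrite("pics/p2.png",np.hstack([crop(s,310,90,130,130,3),crop(t,190,130,130,130,3)]))
```

```text
t 16.7 pos [489.4 -56.1 221.1] q [-0.27  0.31  1.65  0.    1.18 -1.89] F [ 1.   0.8 -0.2] w 51.1 ff 0.0
top ([670.9, -125.3], 1.51, 89, 29, 1, [342.0, 161.0])
top ([592.4, -204.7], 0.221, 110, 25, 11, [366.0, 179.0])
top ([454.7, -206.8], -0.405, 109, 25, 13, [369.0, 216.0])
top ([250.7, -204.4], 1.944, 106, 43, 4, [363.0, 275.0])
top ([-89.5, -75.6], -0.233, 116, 41, 0, [332.0, 364.0])
scene ([452.0, -205.2], -0.431, 121, 28, 15, [252.0, 239.0])
scene ([811.6, 139.0], 0.761, 111, 15, 6, [426.0, 228.0])
scene ([665.9, -124.2], 1.52, 99, 36, 8, [328.0, 256.0])
scene ([589.2, -203.4], 0.185, 117, 34, 20, [288.0, 264.0])
```

View pics/p2.png

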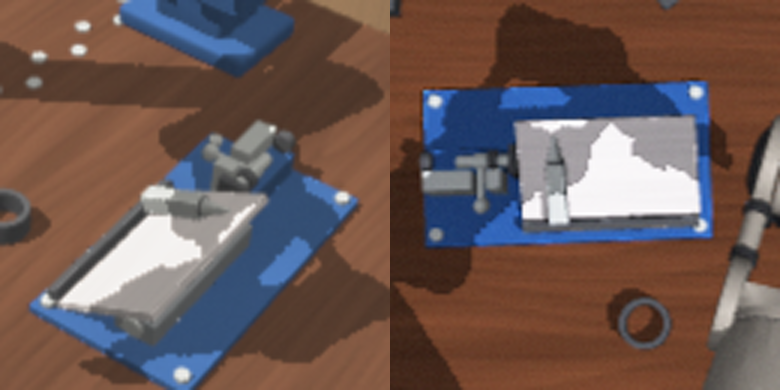

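Picket A lies on the slope, foot at top crop (558,220) on the ledge, point up-slope. Next is picket B (top 369,216), with pre-tilt +0.2.

```bash
cat >> h.py <<'E'
def pick2(x,y,h,tl=.2,dx=4):
    Q=down(h+np.pi/2,tl);g=np.array([x+dx*np.cos(h),y+dx*np.sin(h),0]);Z=np.array([0,0,1.])
    chain((g+120*Z,Q),(g+23*Z,Q))
RP2=down(np.pi/2+A,-T+.2)
E
python3 - <<'E'
from h import *
pick2(454,-206.3,-.41)
E
```

```text
[0.0395, -0.1526, 0.1012] [-0.045, 0.189, 0.464] rows>= 5
[-0.0193, -0.0, 0.0951] [0.0, 0.0, 0.0] rows>= 3
```

>>> servo_tool:
  series:
    - [[0.6,0.008,-0.03,0.01,-0.009,0.038,0.093],[0.6,0.016,-0.06,0.025,-0.018,0.076,0.186],[0.6,0.024,-0.095,0.05,-0.027,0.114,0.28],[0.6,0.032,-0.13,0.08,-0.036,0.152,0.37],[0.6,0.0395,-0.1526,0.1,-0.045,0.189,0.464],[0.6,0.0395,-0.1526,0.1012,-0.045,0.189,0.464],[0.6,0.0395,-0.1526,0.1012,-0.045,0.189,0.464],[0.6,0.0395,-0.1526,0.1012,-0.045,0.189,0.464],[0.6,0.0395,-0.1526,0.1012,-0.045,0.189,0.464]]

```text
time: 17.53
tool_pos: [459.1, -207.0, 121.7]
eef_rot: [0.201, 0.975, 0.02, -0.096]
wrist_force: [-0.6, 0.1, -0.6]
gripper_width: 51.0
finger_force: 0.0
```

Run:
```python
from h import *
s=eyes.capture("scene")[:,:,::-1].copy();print([p for p in pickets(s,n="scene") if p[0][0]<600]);st()
pick2(454,-206.3,-.41)
```

```text
[([-27.2, 231.2], -0.602, 110, 35, 1, [251.0, 108.0]), ([-98.9, 56.9], 2.591, 113, 36, 7, [203.0, 117.0]), ([204.3, -47.0], 0.996, 96, 32, 1, [240.0, 168.0]), ([249.3, -103.4], 3.014, 102, 26, 11, [229.0, 182.0]), ([452.0, -205.2], -0.431, 121, 28, 15, [252.0, 239.0]), ([589.2, -203.4], 0.188, 117, 34, 20, [288.0, 264.0])]
t 17.6 pos [ 459.1 -207.2  121.9] q [-0.56  0.54  1.6  -0.03  1.19 -1.71] F [0.2 0.1 0.6] w 50.8 ff 0.0
[0.0006, -0.0012, 0.0021] [-0.001, 0.004, 0.003] rows>= 1
[-0.0193, -0.0, 0.0951] [0.0, 0.0, 0.0] rows>= 3
```

>>> servo_tool:
  series:
    - [[0.6,-0.006,-0.001,0.03,0,0,0],[0.6,-0.012,-0.001,0.06,0,0,0],[0.6,-0.016,-0.001,0.085,0,0,0],[0.6,-0.0187,-0.001,0.097,0,0,0],[0.6,-0.0187,-0.001,0.097,0,0,0],[0.6,-0.0187,-0.001,0.097,0,0,0]]

```text
time: 18.08
tool_pos: [457.6, -208.5, 22.5]
eef_rot: [0.202, 0.974, 0.02, -0.097]
wrist_force: [0.5, -0.8, 0.6]
gripper_width: 51.1
finger_force: 0.0
```

>>> servo_tool:
  series:
    - [[0.2,0,0,0,0,0,0],[0.1,0,0,0,0,0,0],[0,0,0,0,0,0,0],[0,0,0,0,0,0,0],[0,0,0,0,0,0,0],[0,0,0,0,0,0,0],[0,0.001,0,-0.005,0,0,0],[0,0.004,0,-0.02,0,0,0],[0,0.008,0,-0.039,0,0,0],[0,0.008,0,-0.039,0,0,0]]

```text
time: 18.92
tool_pos: [458.5, -210.2, 64.7]
eef_rot: [0.203, 0.975, 0.019, -0.094]
wrist_force: [2.0, -0.3, -2.9]
gripper_width: 20.3
finger_force: 59.2
```

Run:
```python
from h import *
st()
chain((slope(60,0,110)+np.array([0,-60,20]),RP2),(slope(48,0,62),RP2),(slope(46,0,27),RP2))
```

```text
t 18.9 pos [ 458.5 -210.2   64.7] q [-0.56  0.62  1.65 -0.03  1.06 -1.71] F [ 2.  -0.3 -2.9] w 20.3 ff 59.2
[0.0979, 0.3302, -0.0876] [-0.015, -0.439, -0.469] rows>= 9
[0.004, 0.0599, 0.0696] [0.0, 0.0, 0.0] rows>= 3
[-0.005, -0.0, 0.0347] [0.0, 0.0, 0.0] rows>= 1
```

>>> servo_tool:
  series:
    - [[0,0.01,0.01,-0.035,-0.002,-0.049,-0.052],[0,0.02,0.04,-0.06,-0.003,-0.098,-0.104],[0,0.03,0.08,-0.08,-0.005,-0.147,-0.157],[0,0.042,0.12,-0.0876,-0.007,-0.196,-0.209],[0,0.054,0.16,-0.0876,-0.008,-0.245,-0.261],[0,0.065,0.2,-0.0876,-0.01,-0.294,-0.313],[0,0.075,0.24,-0.0876,-0.012,-0.343,-0.365],[0,0.085,0.28,-0.0876,-0.013,-0.392,-0.417],[0,0.0979,0.32,-0.0876,-0.015,-0.439,-0.469],[0,0.0979,0.3302,-0.0876,-0.015,-0.439,-0.469]]

```text
time: 19.75
tool_pos: [514.1, 129.6, 166.3]
eef_rot: [-0.03, 0.992, 0.006, 0.124]
wrist_force: [-1.0, -0.4, -2.4]
gripper_width: 20.6
finger_force: 60.1
```

>>> servo_tool:
  series:
    - [[0,0,0,0,0,0,0],[0,0,0,0,0,0,0],[0,0,0,0,0,0,0],[0,0,0,0,0,0,0]]

```text
time: 20.08
tool_pos: [516.1, 123.8, 166.4]
eef_rot: [-0.027, 0.992, 0.005, 0.124]
wrist_force: [-0.1, -0.9, -4.1]
gripper_width: 20.8
finger_force: 60.1
```

Run:
```python
from h import *
st()
chain((slope(48,0,62),RP2),(slope(46,0,29),RP2))
```

```text
t 20.1 pos [516.1 123.8 166.4] q [ 0.1   0.33  1.83 -0.01  0.73 -1.52] F [-0.1 -0.9 -4.1] w 20.8 ff 60.1
[0.0019, 0.0602, 0.0674] [0.002, -0.006, -0.003] rows>= 3
[-0.0046, 0.0, 0.0327] [0.0, 0.0, 0.0] rows>= 1
```

>>> servo_tool:
  series:
    - [[0,0,0.03,0.01,0.002,-0.006,-0.003],[0,0.001,0.0602,0.03,0.002,-0.006,-0.003],[0,0.002,0.0602,0.06,0.002,-0.006,-0.003],[0,0,0.0602,0.08,0.002,-0.006,-0.003],[0,-0.0027,0.0602,0.1,0.002,-0.006,-0.003],[0,-0.0027,0.0602,0.1,0.002,-0.006,-0.003],[0,-0.0027,0.0602,0.1,0.002,-0.006,-0.003]]

```text
time: 20.67
tool_pos: [540.0, 185.6, 69.8]
eef_rot: [-0.028, 0.992, 0.004, 0.126]
wrist_force: [-0.3, 0.8, -3.7]
gripper_width: 20.3
finger_force: 60.3
```

```bash
cat >> h.py <<'E'
def sl():
    s=observe();p=s["tool_pos"]-O;F=s["wrist_force"];print("slope",[round(float(p@a),1) for a in(SX,YJ,SZ)],"F",[round(float(F@a),1) for a in(SX,YJ,SZ)])
E
python3 - <<'E'
from h import *
st();sl();chain((slope(46,0,23),RP2),(slope(38,0,23),RP2))
E
```

```text
t 20.7 pos [540.  185.6  69.8] q [ 0.22  0.54  1.82 -0.08  0.53 -1.35] F [-0.3  0.8 -3.7] w 20.3 ff 60.3
slope [45.6, 0.0, 28.7] F [-1.9, 0.8, -3.2]
[-0.0015, -0.0, 0.0055] [0.0, -0.001, -0.0] rows>= 1
[0.0078, 0.0, 0.0016] [0.0, 0.0, 0.0] rows>= 1
```

>>> servo_tool:
  series:
    - [[0,0,0,0.002,0,0,0],[0,-0.001,0,0.004,0,0,0],[0,-0.001,0,0.0055,0,0,0],[0,0.001,0,0.006,0,0,0],[0,0.003,0,0.0065,0,0,0],[0,0.005,0,0.007,0,0,0],[0,0.006,0,0.007,0,0,0],[0,0.006,0,0.007,0,0,0]]

```text
time: 21.33
tool_pos: [537.4, 187.0, 63.6]
eef_rot: [-0.029, 0.991, 0.004, 0.129]
wrist_force: [2.2, -0.7, 4.2]
gripper_width: 20.7
finger_force: 61.1
```

Run:
```python
from h import *
st();sl()
```

```text
t 21.3 pos [537.4 187.   63.6] q [ 0.22  0.55  1.84 -0.08  0.51 -1.34] F [ 2.2 -0.7  4.2] w 20.7 ff 61.1
slope [40.7, 1.5, 24.2] F [3.8, -0.9, 2.8]
```

>>> servo_tool:
  series:
    - [[0,0.002,0,0.0003,0,0,0],[0,0.004,0,0.0006,0,0,0],[0,0.004,0,0.0006,0,0,0],[0,0.004,0,0.0006,0,0,0]]

```text
time: 21.67
tool_pos: [537.2, 186.9, 63.8]
eef_rot: [-0.029, 0.991, 0.005, 0.133]
wrist_force: [9.9, -1.8, 4.0]
gripper_width: 20.6
finger_force: 61.1
```

Run:
```python
from h import *
st();sl()
```

```text
t 21.7 pos [537.2 186.9  63.8] q [ 0.22  0.54  1.84 -0.09  0.49 -1.34] F [ 9.9 -1.8  4. ] w 20.6 ff 61.1
slope [40.5, 1.5, 24.5] F [10.5, -2.3, -0.7]
```

Held against the ledge. Release and go towards picket C.

>>> servo_tool:
  series:
    - [[0.1,0,0,0,0,0,0],[0.25,0,0,0,0,0,0],[0.4,0,0,0,0,0,0],[0.4,0,0,0,0,0,0],[0.4,0,0,0,0,0,0],[0.4,0,0,-0.02,0,0,0],[0.4,0,0,-0.06,0,0,0],[0.4,0,0,-0.1,0,0,0],[0.4,0,0,-0.13,0,0,0],[0.4,0,0,-0.13,0,0,0]]

```text
time: 22.5
tool_pos: [500.7, 185.4, 192.4]
eef_rot: [-0.029, 0.991, 0.005, 0.131]
wrist_force: [1.4, 0.5, -0.4]
gripper_width: 34.3
finger_force: 0.0
```

>>> servo_tool:
  series:
    - [[0.6,0,-0.03,-0.01,0,0.05,0],[0.6,0,-0.065,-0.02,0,0.1,0],[0.6,-0.005,-0.1,-0.02,0,0.15,0],[0.6,-0.015,-0.14,-0.02,0,0.2,0],[0.6,-0.025,-0.18,-0.02,0,0.25,0],[0.6,-0.035,-0.22,-0.02,0,0.3,0],[0.6,-0.04,-0.26,-0.02,0,0.35,0],[0.6,-0.04,-0.28,-0.02,0,0.4,0],[0.6,-0.04,-0.28,-0.02,0,0.4,0],[0.6,-0.04,-0.28,-0.02,0,0.4,0]]

```text
time: 23.33
tool_pos: [549.2, -93.8, 214.2]
eef_rot: [-0.028, 0.997, -0.001, -0.073]
wrist_force: [-0.4, 0.3, 0.4]
gripper_width: 51.4
finger_force: 0.0
```

Run:
```python
from h import *
st()
s=eyes.capture("scene")[:,:,::-1].copy();t=eyes.capture("top")[:,:,::-1].copy()
for n,i in(("top",t),("scene",s)):
    for p in pickets(i,n=n):
        if p[0][0]>350:print(n,p)
cv2.imwrite("pics/p3.png",np.hstack([crop(s,310,90,130,130,3),crop(t,190,130,130,130,3)]))
cv2.imwrite("pics/s4.png",s);cv2.imwrite("pics/t4.png",t)
pick2(591.3,-204.3,.21)
```

```text
t 23.3 pos [549.2 -93.8 214.2] q [-0.28  0.51  1.37 -0.05  1.4  -1.9 ] F [-0.4  0.3  0.4] w 51.4 ff 0.0
scene ([665.9, -124.2], 1.52, 99, 36, 8, [328.0, 256.0])
scene ([589.2, -203.4], 0.186, 117, 34, 20, [288.0, 264.0])
[-0.0531, -0.1142, 0.0882] [0.028, 0.054, -0.149] rows>= 4
[-0.0193, 0.0, 0.0951] [0.0, 0.0, 0.0] rows>= 3
```

View pics/p3.png

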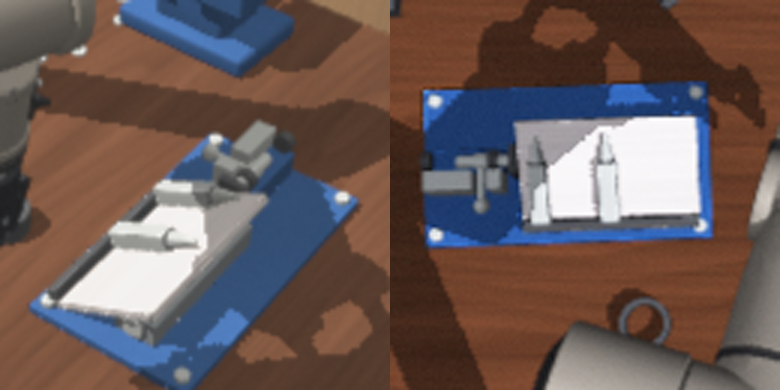

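B stands well at top crop (605,195). A has been knocked about 20 mm towards +y, to (538,180), but still lies on the plate; I'll check it later. Now picket C.

>>> servo_tool:
  series:
    - [[0.6,-0.013,-0.028,0.01,0.007,0.013,-0.037],[0.6,-0.026,-0.057,0.03,0.014,0.026,-0.074],[0.6,-0.04,-0.085,0.06,0.021,0.04,-0.11],[0.6,-0.0531,-0.1142,0.0882,0.028,0.054,-0.149],[0.6,-0.0531,-0.1142,0.0882,0.028,0.054,-0.149],[0.6,-0.0531,-0.1142,0.0882,0.028,0.054,-0.149],[0.6,-0.0531,-0.1142,0.0882,0.028,0.054,-0.149]]

```text
time: 24.02
tool_pos: [595.9, -203.1, 121.5]
eef_rot: [-0.104, 0.99, -0.011, -0.098]
wrist_force: [0.2, 0.4, -0.3]
gripper_width: 50.8
finger_force: 0.0
```

Run:
```python
from h import *
s=eyes.capture("scene")[:,:,::-1].copy();t=eyes.capture("top")[:,:,::-1].copy()
for n,i in(("top",t),("scene",s)):
    for p in pickets(i,n=n):
        if p[0][0]>350:print(n,p)
st();pick2(591.3,-204.3,.21)
```

```text
scene ([428.7, 11.6], 1.145, 87, 29, 1, [301.0, 189.0])
scene ([665.7, -122.3], 1.506, 95, 35, 8, [329.0, 255.0])
scene ([589.1, -203.3], 0.182, 117, 36, 21, [288.0, 264.0])
t 24.1 pos [ 596.5 -203.3  123.3] q [-0.4   0.74  1.22 -0.12  1.35 -2.14] F [-0.3 -0.4  0. ] w 51.6 ff 0.0
[0.0006, 0.0001, 0.0034] [-0.003, 0.004, 0.0] rows>= 1
[-0.0193, 0.0, 0.0951] [0.0, 0.0, 0.0] rows>= 3
```

>>> servo_tool:
  series:
    - [[0.6,-0.006,0,0.03,0,0,0],[0.6,-0.012,0,0.06,0,0,0],[0.6,-0.016,0,0.085,0,0,0],[0.6,-0.0187,0,0.098,0,0,0],[0.6,-0.0187,0,0.098,0,0,0],[0.6,-0.0187,0,0.098,0,0,0]]

```text
time: 24.62
tool_pos: [595.5, -204.6, 22.6]
eef_rot: [-0.104, 0.99, -0.011, -0.098]
wrist_force: [-0.3, 0.4, -0.2]
gripper_width: 51.5
finger_force: 0.0
```

>>> servo_tool:
  series:
    - [[0.2,0,0,0,0,0,0],[0.1,0,0,0,0,0,0],[0,0,0,0,0,0,0],[0,0,0,0,0,0,0],[0,0,0,0,0,0,0],[0,0,0,0,0,0,0],[0,0.001,0,-0.005,0,0,0],[0,0.004,0,-0.02,0,0,0],[0,0.008,0,-0.039,0,0,0],[0,0.008,0,-0.039,0,0,0]]

```text
time: 25.45
tool_pos: [596.6, -206.0, 64.9]
eef_rot: [-0.104, 0.99, -0.013, -0.096]
wrist_force: [1.2, -0.5, -1.6]
gripper_width: 20.4
finger_force: 59.8
```

Run:
```python
from h import *
st()
chain((slope(60,-62,110)+np.array([0,-60,20]),RP2),(slope(46,-62,29),RP2))
```

```text
t 25.4 pos [ 596.6 -206.    64.9] q [-0.4   0.8   1.26 -0.12  1.23 -2.13] F [ 1.2 -0.5 -1.6] w 20.4 ff 59.8
[0.0384, 0.2777, -0.1003] [-0.001, -0.446, 0.155] rows>= 8
[-0.0006, 0.0599, 0.1024] [0.0, 0.0, 0.0] rows>= 3
```

>>> servo_tool:
  series:
    - [[0,0,0.005,-0.035,0,-0.055,0.02],[0,0.005,0.03,-0.07,0,-0.11,0.04],[0,0.01,0.06,-0.1,0,-0.165,0.06],[0,0.015,0.1,-0.1,0,-0.22,0.08],[0,0.02,0.14,-0.1,0,-0.275,0.1],[0,0.026,0.18,-0.1,0,-0.33,0.12],[0,0.032,0.22,-0.1,0,-0.385,0.14],[0,0.0384,0.26,-0.1003,-0.001,-0.446,0.155],[0,0.0384,0.2777,-0.1003,-0.001,-0.446,0.155],[0,0.0384,0.2777,-0.1003,-0.001,-0.446,0.155]]

```text
time: 26.28
tool_pos: [516.6, 66.3, 166.0]
eef_rot: [-0.029, 0.992, 0.006, 0.122]
wrist_force: [0.7, -0.1, -3.5]
gripper_width: 20.5
finger_force: 59.9
```

>>> servo_tool:
  series:
    - [[0,0,0,0,0,0,0],[0,0,0,0,0,0,0],[0,0,0,0,0,0,0],[0,0,0,0,0,0,0]]

```text
time: 26.62
tool_pos: [520.0, 62.0, 166.3]
eef_rot: [-0.027, 0.992, 0.005, 0.123]
wrist_force: [0.2, 0.2, -2.0]
gripper_width: 20.6
finger_force: 59.9
```

Run:
```python
from h import *
st()
chain((slope(48,-62,62),RP2),(slope(46,-62,29),RP2))
```

```text
t 26.6 pos [520.   62.  166.3] q [-0.04  0.32  1.85  0.04  0.73 -1.69] F [ 0.2  0.2 -2. ] w 20.6 ff 59.9
[0.0022, 0.0601, 0.0672] [0.003, -0.006, -0.002] rows>= 3
[-0.0046, -0.0, 0.0327] [0.0, 0.0, 0.0] rows>= 1
```

>>> servo_tool:
  series:
    - [[0,0,0.03,0.01,0.002,-0.006,-0.002],[0,0.001,0.0601,0.03,0.002,-0.006,-0.002],[0,0.002,0.0601,0.06,0.002,-0.006,-0.002],[0,0,0.0601,0.08,0.002,-0.006,-0.002],[0,-0.0027,0.0601,0.1,0.002,-0.006,-0.002],[0,-0.0027,0.0601,0.1,0.002,-0.006,-0.002],[0,-0.0027,0.0601,0.1,0.002,-0.006,-0.002]]

```text
time: 27.2
tool_pos: [543.1, 124.1, 69.4]
eef_rot: [-0.028, 0.992, 0.004, 0.125]
wrist_force: [0.2, -0.6, -1.6]
gripper_width: 20.7
finger_force: 60.0
```

>>> servo_tool:
  series:
    - [[0,0,0,0.002,0,0,0],[0,-0.001,0,0.004,0,0,0],[0,-0.001,0,0.0055,0,0,0],[0,0.001,0,0.006,0,0,0],[0,0.003,0,0.0065,0,0,0],[0,0.005,0,0.007,0,0,0],[0,0.006,0,0.007,0,0,0],[0,0.007,0,0.007,0,0,0],[0,0.007,0,0.007,0,0,0]]

```text
time: 27.95
tool_pos: [539.7, 124.7, 63.2]
eef_rot: [-0.028, 0.991, 0.004, 0.129]
wrist_force: [2.0, -0.4, 6.6]
gripper_width: 20.7
finger_force: 61.0
```

Run:
```python
from h import *
st();sl()
```

```text
t 27.9 pos [539.7 124.7  63.2] q [ 0.09  0.52  1.88 -0.02  0.48 -1.52] F [ 2.  -0.4  6.6] w 20.7 ff 61.0
slope [39.5, -60.8, 24.4] F [4.7, -0.6, 5.0]
```

>>> servo_tool:
  series:
    - [[0,0.002,0,0.0003,0,0,0],[0,0.004,0,0.0006,0,0,0],[0,0.005,0,0.0006,0,0,0],[0,0.005,0,0.0006,0,0,0]]

```text
time: 28.28
tool_pos: [539.4, 124.7, 63.5]
eef_rot: [-0.028, 0.991, 0.005, 0.134]
wrist_force: [11.5, 1.0, 5.4]
gripper_width: 21.0
finger_force: 60.7
```

Run:
```python
from h import *
st();sl()
```

```text
t 28.3 pos [539.4 124.7  63.5] q [ 0.09  0.52  1.89 -0.02  0.46 -1.52] F [11.5  1.   5.4] w 21.0 ff 60.7
slope [39.3, -60.8, 24.8] F [12.7, 0.3, -0.2]
```

>>> servo_tool:
  series:
    - [[0.1,0,0,0,0,0,0],[0.25,0,0,0,0,0,0],[0.4,0,0,0,0,0,0],[0.4,0,0,0,0,0,0],[0.4,0,0,0,0,0,0],[0.4,0,0,-0.02,0,0,0],[0.4,0,0,-0.06,0,0,0],[0.4,0,0,-0.1,0,0,0],[0.4,0,0,-0.13,0,0,0],[0.4,0,0,-0.13,0,0,0]]

```text
time: 29.12
tool_pos: [501.9, 122.7, 191.3]
eef_rot: [-0.029, 0.991, 0.004, 0.131]
wrist_force: [1.9, -0.1, 0.1]
gripper_width: 34.3
finger_force: 0.0
```

>>> servo_tool:
  series:
    - [[0.6,0.01,-0.03,-0.01,0,0.04,0],[0.6,0.02,-0.06,-0.02,0,0.08,0],[0.6,0.03,-0.09,-0.02,0,0.12,0],[0.6,0.04,-0.12,-0.02,0,0.16,0],[0.6,0.04,-0.15,-0.02,0,0.2,0],[0.6,0.04,-0.18,-0.02,0,0.254,0],[0.6,0.04,-0.2,-0.02,0,0.254,0],[0.6,0.04,-0.2,-0.02,0,0.254,0],[0.6,0.04,-0.2,-0.02,0,0.254,0]]

```text
time: 29.87
tool_pos: [468.0, -80.3, 193.9]
eef_rot: [-0.027, 1.0, 0.001, -0.001]
wrist_force: [-0.4, 0.9, -0.4]
gripper_width: 51.0
finger_force: 0.0
```

Run:
```python
from h import *
st()
s=eyes.capture("scene")[:,:,::-1].copy();t=eyes.capture("top")[:,:,::-1].copy()
cv2.imwrite("pics/s5.png",s);cv2.imwrite("pics/t5.png",t)
cv2.imwrite("pics/p5.png",np.hstack([crop(s,330,135,80,80,5),crop(t,220,150,80,80,5)]))
```

```text
t 29.9 pos [468.  -80.3 193.9] q [-0.33  0.31  1.74  0.    1.09 -1.96] F [-0.4  0.9 -0.4] w 51.0 ff 0.0
```

View pics/p5.png

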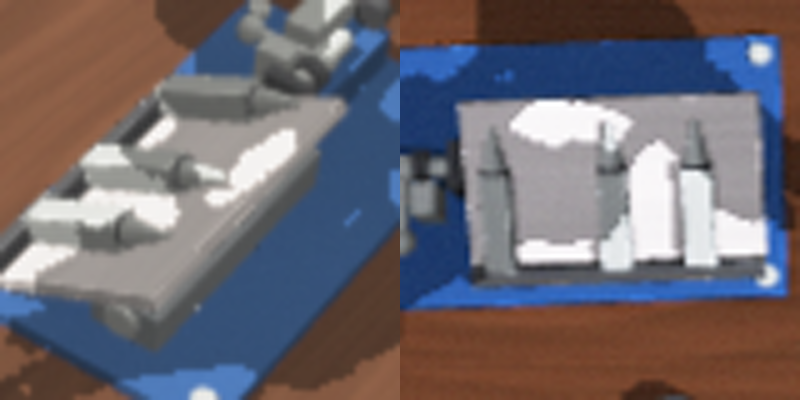

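Run:
```python
from h import *
f=lambda x,y,X,Y:((x+.5)/5-.5+X,(y+.5)/5-.5+Y)
def onslope(n,p,z):
    o,d=ray(n,p);P=o+d*((z-(o-O)@SZ)/(d@SZ));return [round(float((P-O)@a),1) for a in(SX,YJ)]
for n,a,b in(("A",(298,100),(92,123)),("B",(229,182),(205,117)),("C",(172,236),(293,118))):
    print(n,onslope("scene",f(*a,330,135),11),onslope("top",f(*b,220,150),11))
s=cv2.imread("pics/s5.png");t=cv2.imread("pics/t5.png")
cv2.imwrite("pics/d5.png",np.hstack([crop(s,185,250,50,50,8),crop(t,390,180,50,50,8)]))
```

```text
A [101.7, 93.3] [113.7, 84.8]
B [109.6, -0.2] [114.8, 2.6]
C [106.3, -59.0] [111.4, -61.3]
```

View pics/d5.png

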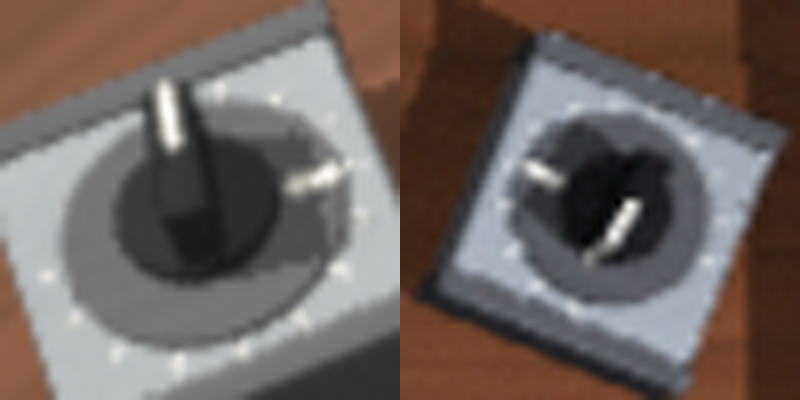

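Dial: the bar's white line runs from top crop (635,203) to (610,243), pointer end at (592,258), and the mark is centred at (543,176).

Run:
```python
from h import *
S=lambda x,y,z:onz("scene",((x+.5)/8-.5+185,(y+.5)/8-.5+250),z)[:2]
Tp=lambda x,y,z:onz("top",((x-400+.5)/8-.5+390,(y+.5)/8-.5+180),z)[:2]
ang=lambda v:round(float(np.arctan2(v[1],v[0])),3)
a,b=S(164,85,102),S(174,150,102);print("S line",a,b,ang(a-b))
a,b=Tp(610,243,102),Tp(634,203,102);print("T line",a,b,ang(a-b))
c=(S(207,222,58)+Tp(608,205,58))/2;print("axis",S(207,222,58),Tp(608,205,58))
for n,q in(("S",S(314,180,59)),("T",Tp(543,176,59))):print("mark",n,q,np.linalg.norm(q-c),ang(q-c))
print("markT",ang(Tp(543,176,59)-Tp(608,205,58)),"markS",ang(S(314,180,59)-S(207,222,58)),"ptr",ang(Tp(592,258,66)-Tp(608,205,58)))
Q=down(2.6-np.pi/2);st()
g=np.array([499,-378,0.]);chain((np.r_[g[:2],180],Q),(np.r_[g[:2],94],Q))
```

```text
S line [ 476.43705408 -368.30906246] [ 497.97406678 -381.50670945] 2.592
T line [ 480.60264906 -369.90428832] [ 498.81851853 -380.98663713] 2.595
axis [ 498.19196143 -380.09421291] [ 502.43864507 -379.19978129]
mark S [ 512.9902492  -347.68495248] 34.38352150734615 1.193
mark T [ 515.36730351 -349.03904462] 34.10878870684249 1.114
markT 1.166 markS 1.142 ptr 2.783
t 30.0 pos [468.  -79.  194.3] q [-0.33  0.31  1.74  0.    1.09 -1.96] F [0.3 0.1 0.3] w 51.0 ff 0.0
[-0.0138, -0.3003, 0.0137] [0.001, -0.002, 0.599] rows>= 8
[0.0, 0.0, 0.086] [0.0, 0.0, 0.0] rows>= 3
```

>>> servo_tool:
  series:
    - [[0.6,-0.002,-0.038,0,0,0,0.075],[0.6,-0.004,-0.076,0,0,0,0.15],[0.6,-0.006,-0.114,0,0,0,0.225],[0.6,-0.008,-0.152,0,0,0,0.3],[0.6,-0.01,-0.19,0,0,0,0.375],[0.6,-0.012,-0.228,0,0,0,0.45],[0.6,-0.014,-0.266,0,0,0,0.525],[0.6,-0.014,-0.3025,0,0,0,0.6],[0.6,-0.014,-0.3025,0.01,0,0,0.606],[0.6,-0.014,-0.3025,0.01,0,0,0.606]]

```text
time: 30.8
tool_pos: [499.5, -380.7, 182.3]
eef_rot: [0.271, 0.962, 0.001, -0.002]
wrist_force: [-0.4, 1.2, -1.0]
gripper_width: 51.3
finger_force: 0.0
```

>>> servo_tool:
  series:
    - [[0.6,0,0,0,0,0,0],[0.6,0,0,0,0,0,0],[0.6,0,0,0,0,0,0]]

```text
time: 31.05
tool_pos: [500.6, -379.4, 185.5]
eef_rot: [0.27, 0.963, 0.0, 0.0]
wrist_force: [1.1, 0.1, 0.9]
gripper_width: 51.1
finger_force: 0.0
```

Run:
```python
from h import *
st();Q=down(2.593-np.pi/2);chain(([499.3,-380.4,94],Q))
```

```text
t 31.1 pos [ 500.6 -379.4  185.5] q [-0.77  0.58  1.31  0.    1.25 -1.8 ] F [1.1 0.1 0.9] w 51.1 ff 0.0
[0.0006, -0.0016, 0.0915] [0.001, -0.0, 0.002] rows>= 3
```

>>> servo_tool:
  series:
    - [[0.6,0,-0.0015,0.03,0,0,0],[0.6,0,-0.0015,0.06,0,0,0],[0.6,0,-0.0015,0.08,0,0,0],[0.6,0,-0.0015,0.0915,0,0,0],[0.6,0,-0.0015,0.0915,0,0,0],[0.1,0,-0.0015,0.0915,0,0,0],[0,0,-0.0015,0.0915,0,0,0],[0,0,-0.0015,0.0915,0,0,0],[0,0,-0.0015,0.0915,0,0,0],[0,0,-0.0015,0.0915,0,0,0]]
  newtons: 40

```text
time: 31.88
tool_pos: [500.6, -382.3, 95.4]
eef_rot: [0.271, 0.963, 0.0, 0.002]
wrist_force: [1.8, 3.4, 6.3]
gripper_width: 15.3
finger_force: 42.9
```

>>> servo_tool:
  series:
    - [[0,0,0,0,0,0,0],[0,0,0,0,0,0,0],[0,0,0,0,0,0,0],[0,0,0,0,0,0,0.1],[0,0,0,0,0,0,0.2],[0,0,0,0,0,0,0.3],[0,0,0,0,0,0,0.4],[0,0,0,0,0,0,0.5],[0,0,0,0,0,0,0.6],[0,0,0,0,0,0,0.7]]

```text
time: 32.72
tool_pos: [499.0, -383.5, 95.4]
eef_rot: [0.586, 0.81, -0.001, 0.001]
wrist_force: [-4.4, -1.1, 9.1]
gripper_width: 15.1
finger_force: 43.1
```

>>> servo_tool:
  series:
    - [[0,0,0,0,0,0,0.1],[0,0,0,0,0,0,0.2],[0,0,0,0,0,0,0.3],[0,0,0,0,0,0,0.4],[0,0,0,0,0,0,0.5],[0,0,0,0,0,0,0.6],[0,0,0,0,0,0,0.7],[0,0,0,0,0,0,0.74],[0,0,0,0,0,0,0.74],[0,0,0,0,0,0,0.74]]

```text
time: 33.55
tool_pos: [496.9, -383.3, 95.4]
eef_rot: [0.838, 0.545, -0.002, -0.001]
wrist_force: [-11.5, -0.4, 11.4]
gripper_width: 15.7
finger_force: 43.7
```

>>> servo_tool:
  series:
    - [[0.2,0,0,0,0,0,0],[0.6,0,0,0,0,0,0],[0.6,0,0,0,0,0,0],[0.6,0,0,-0.03,0,0,0],[0.6,0,0,-0.07,0,0,0],[0.6,-0.03,0.03,-0.09,0,0,0],[0.6,-0.05,0.06,-0.09,0,0,0],[0.6,-0.07,0.09,-0.09,0,0,0],[0.6,-0.09,0.11,-0.09,0,0,0],[0.6,-0.09,0.12,-0.09,0,0,0]]

```text
time: 34.38
tool_pos: [572.0, -517.6, 182.2]
eef_rot: [0.839, 0.544, -0.0, 0.001]
wrist_force: [0.9, -0.1, -0.3]
gripper_width: 51.3
finger_force: 0.0
```

Run:
```python
from h import *
st()
print(Ro.from_quat(observe()["eef_rot"]).as_matrix().round(2).tolist())
```

```text
t 34.4 pos [ 572.  -517.6  182.2] q [-0.83  0.88  0.74 -0.    1.51 -0.41] F [ 0.9 -0.1 -0.3] w 51.3 ff 0.0
[[0.41, 0.91, 0.0], [0.91, -0.41, -0.0], [-0.0, 0.0, -1.0]]
```

>>> servo_tool:
  series:
    - [[0.6,0.03,-0.024,-0.03,0,0,0],[0.6,0.06,-0.048,-0.03,0,0,0],[0.6,0.09,-0.072,-0.03,0,0,0],[0.6,0.12,-0.096,-0.03,0,0,0],[0.6,0.15,-0.12,-0.03,0,0,0],[0.6,0.18,-0.144,-0.03,0,0,0],[0.6,0.21,-0.168,-0.03,0,0,0],[0.6,0.24,-0.192,-0.03,0,0,0],[0.6,0.27,-0.21,-0.03,0,0,0],[0.6,0.3,-0.235,-0.03,0,0,0]]

```text
time: 35.22
tool_pos: [479.7, -142.4, 213.9]
eef_rot: [0.838, 0.545, 0.001, 0.001]
wrist_force: [0.5, 1.1, 0.1]
gripper_width: 51.5
finger_force: 0.0
```

>>> servo_tool:
  series:
    - [[0.6,0,0,0,0,0,0],[0.6,0,0,0,0,0,0],[0.6,0,0,0,0,0,0]]

```text
time: 35.47
tool_pos: [480.1, -144.2, 214.0]
eef_rot: [0.838, 0.545, 0.001, 0.0]
wrist_force: [-0.2, -0.6, -0.2]
gripper_width: 50.9
finger_force: 0.0
```

Run:
```python
from h import *
st()
s=eyes.capture("scene")[:,:,::-1].copy();t=eyes.capture("top")[:,:,::-1].copy()
cv2.imwrite("pics/s6.png",s);cv2.imwrite("pics/t6.png",t)
a=np.hstack([crop(s,185,250,50,50,8),crop(t,390,180,50,50,8)])
b=np.hstack([cv2.resize(s[135:215,330:450],(400,200)),cv2.resize(t[150:210,180:300],(400,200))])
cv2.imwrite("pics/f6.png",np.vstack([a,b]))
```

```text
t 35.5 pos [ 480.1 -144.2  214. ] q [-0.44  0.33  1.65  0.    1.16 -0.03] F [-0.2 -0.6 -0.2] w 50.9 ff 0.0
```

View pics/f6.png

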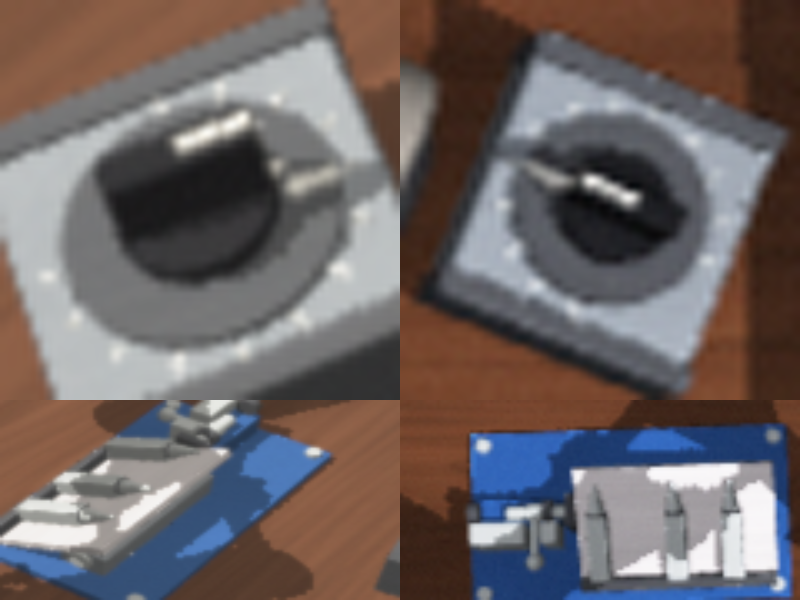

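Run:
```python
from h import *
S=lambda x,y,z:onz("scene",((x+.5)/8-.5+185,(y+.5)/8-.5+250),z)[:2]
Tp=lambda x,y,z:onz("top",((x-400+.5)/8-.5+390,(y+.5)/8-.5+180),z)[:2]
ang=lambda v:round(float(np.arctan2(v[1],v[0])),3)
print("line",ang(S(247,120,102)-S(178,143,102)),ang(Tp(587,181,102)-Tp(637,199,102)), S(178,143,102),Tp(637,199,102))
print("arrow dir",ang(S(340,172,59)-S(285,188,59)),ang(Tp(525,168,59)-Tp(560,186,59)))
# sub-pixel: bright centroid of line & mark from grey blobs, before (mark) and after
for n,f5,f6,o in(("scene","s5","s6",(185,250)),("top","t5","t6",(390,180))):
    for k in(f5,f6):
        g=cv2.imread(f"pics/{k}.png",0)[o[1]:o[1]+50,o[0]:o[0]+50].astype(float)
        loc=g-cv2.medianBlur(g.astype(np.uint8),9)
        m=(loc>45).astype(np.uint8);c,l,stt,ce=cv2.connectedComponentsWithStats(m)
        for i in range(1,c):
            if stt[i,4]>=4:
                w=loc*(l==i);ys,xs=np.indices(g.shape);cx,cy=(w*xs).sum()/w.sum()+o[0],(w*ys).sum()/w.sum()+o[1]
                M=np.cov(np.c_[xs[l==i],ys[l==i]].T,aweights=loc[l==i]);v=np.linalg.eigh(M)[1][:,1]
                q=lambda z:ang(onz(n,(cx+v[0],cy+v[1]),z)-onz(n,(cx-v[0],cy-v[1]),z))
                print(k,int(stt[i,4]),round(cx,1),round(cy,1),onz(n,(cx,cy),59)[:2].round(1),onz(n,(cx,cy),102)[:2].round(1),"dir mod pi",q(59)%np.pi)
```

```text
line 1.103 1.236 [ 496.89933845 -379.06929818] [ 500.64677492 -382.36763063]
arrow dir 1.048 1.104
s5 6 224.5 255.7 [ 475.  -313.2] [ 503.5 -327.2] dir mod pi 0.06759265358979327
s5 13 212.2 260.6 [ 462.2 -344.6] [ 491.2 -357.2] dir mod pi 1.267592653589793
s5 19 205.7 264.5 [ 458.8 -363.8] [ 488.  -375.5] dir mod pi 2.5915926535897933
s5 15 197.8 266.1 [ 446.7 -380.2] [ 476.5 -391.2] dir mod pi 1.246592653589793
s5 12 223.5 272.0 [ 512.2 -348.1] [ 539.  -360.5] dir mod pi 1.0525926535897931
s5 43 214.8 292.6 [ 541.9 -401.4] [ 567.3 -411.3] dir mod pi 1.1455926535897931
s6 6 224.5 255.7 [ 475.  -313.2] [ 503.5 -327.2] dir mod pi 0.07159265358979328
s6 33 203.5 263.7 [ 452.2 -365.9] [ 481.7 -377.5] dir mod pi 1.206592653589793
s6 18 210.6 266.3 [ 472.9 -358.9] [ 501.4 -370.8] dir mod pi 1.1715926535897931
s6 7 229.6 268.3 [ 515.8 -330.4] [ 542.4 -343.6] dir mod pi 0.3335926535897933
s6 8 222.7 272.1 [ 511.  -349.6] [ 537.9 -362. ] dir mod pi 1.1355926535897933
s6 43 214.8 292.6 [ 541.9 -401.4] [ 567.3 -411.3] dir mod pi 1.1455926535897931
t5 4 407.0 188.5 [ 564.1 -348.1] [ 558.  -339.
[... 668 characters left out ...]
 -339.1] dir mod pi 2.157
t6 29 420.6 194.0 [ 544.1 -398.1] [ 538.5 -387.9] dir mod pi 1.204
t6 9 405.2 195.2 [ 538.9 -340.8] [ 533.4 -332. ] dir mod pi 1.457
t6 4 434.5 199.5 [ 524.5 -449.7] [ 519.3 -438.2] dir mod pi 2.362
t6 12 401.9 202.9 [ 510.1 -328.5] [ 505.4 -320. ] dir mod pi 3.11
t6 5 408.6 201.7 [ 514.9 -353.3] [ 510.  -344.2] dir mod pi 1.239
t6 16 416.0 203.4 [ 509.  -380.7] [ 504.3 -370.9] dir mod pi 1.166
t6 16 429.7 210.2 [ 484.6 -431.2] [ 480.5 -420.2] dir mod pi 2.749
t6 6 397.8 212.1 [ 475.9 -313.1] [ 472. -305.] dir mod pi 0.6495926535897931
t6 30 410.9 217.6 [ 456.3 -361. ] [ 452.8 -351.7] dir mod pi 1.184
t6 5 425.1 223.3 [ 436.  -413.4] [ 433.1 -402.8] dir mod pi 2.372
```

The pointer is near the mark: the line is at 1.16 rad against about 1.10 for the mark. I'll trim about 0.06 rad clockwise.

Run:
```python
from h import *
Q=Ro.from_quat([.838,.545,0,0]);chain(([498.3,-382,185],Q),([498.3,-382,95],Q))
```

```text
[-0.2091, 0.1132, 0.0285] [0.0, -0.0, -0.001] rows>= 6
[0.0, 0.0, 0.09] [0.0, 0.0, 0.0] rows>= 3
```

>>> servo_tool:
  series:
    - [[0.6,-0.035,0.019,0,0,0,0],[0.6,-0.07,0.038,0.005,0,0,0],[0.6,-0.105,0.057,0.01,0,0,0],[0.6,-0.14,0.076,0.015,0,0,0],[0.6,-0.175,0.095,0.02,0,0,0],[0.6,-0.2091,0.1132,0.0285,0,0,0],[0.6,-0.2091,0.1132,0.0285,0,0,0],[0.6,-0.2091,0.1132,0.0285,0,0,0],[0.6,-0.2091,0.1132,0.0285,0,0,0]]

```text
time: 36.32
tool_pos: [497.4, -381.6, 183.9]
eef_rot: [0.839, 0.544, 0.0, -0.001]
wrist_force: [-0.4, 0.1, -0.6]
gripper_width: 51.3
finger_force: 0.0
```

>>> servo_tool:
  series:
    - [[0.6,0,0,0.03,0,0,0],[0.6,0,0,0.06,0,0,0],[0.6,0,0,0.08,0,0,0],[0.6,0,0,0.09,0,0,0],[0.6,0,0,0.09,0,0,0],[0.1,0,0,0.09,0,0,0],[0,0,0,0.09,0,0,0],[0,0,0,0.09,0,0,0],[0,0,0,0.09,0,0,0],[0,0,0,0.09,0,0,0]]

```text
time: 37.15
tool_pos: [498.0, -380.9, 96.9]
eef_rot: [0.838, 0.545, 0.0, 0.0]
wrist_force: [-3.7, 1.9, 5.8]
gripper_width: 15.3
finger_force: 41.1
```

>>> servo_tool:
  series:
    - [[0,0,0,0,0,0,0],[0,0,0,0,0,0,0],[0,0,0,0,0,0,0.03],[0,0,0,0,0,0,0.06],[0,0,0,0,0,0,0.06],[0,0,0,0,0,0,0.06],[0,0,0,0,0,0,0.06]]

```text
time: 37.73
tool_pos: [498.0, -380.9, 96.9]
eef_rot: [0.854, 0.52, 0.0, 0.0]
wrist_force: [-3.8, 1.5, 6.4]
gripper_width: 15.0
finger_force: 41.1
```

>>> servo_tool:
  series:
    - [[0.2,0,0,0,0,0,0],[0.6,0,0,0,0,0,0],[0.6,0,0,0,0,0,0],[0.6,0,0,-0.03,0,0,0],[0.6,0,0,-0.07,0,0,0],[0.6,0.03,-0.02,-0.1,0,0,0],[0.6,0.07,-0.04,-0.11,0,0,0],[0.6,0.1,-0.06,-0.11,0,0,0],[0.6,0.14,-0.08,-0.11,0,0,0],[0.6,0.17,-0.1,-0.11,0,0,0]]

```text
time: 38.57
tool_pos: [487.6, -182.7, 205.7]
eef_rot: [0.855, 0.519, 0.001, 0.001]
wrist_force: [0.3, 0.2, 0.3]
gripper_width: 51.2
finger_force: 0.0
```

>>> servo_tool:
  series:
    - [[0.6,0.02,-0.02,0,0,0,0],[0.6,0.04,-0.03,0,0,0,0],[0.6,0.06,-0.04,0,0,0,0],[0.6,0.06,-0.04,0,0,0,0],[0.6,0.06,-0.04,0,0,0,0]]

```text
time: 38.98
tool_pos: [479.8, -111.7, 205.4]
eef_rot: [0.854, 0.521, 0.0, 0.0]
wrist_force: [0.9, -0.1, -0.4]
gripper_width: 51.3
finger_force: 0.0
```

Run:
```python
from h import *
st()
s=eyes.capture("scene")[:,:,::-1].copy();t=eyes.capture("top")[:,:,::-1].copy()
cv2.imwrite("pics/s7.png",s);cv2.imwrite("pics/t7.png",t)
a=np.hstack([crop(s,185,250,50,50,8),crop(t,390,180,50,50,8)])
b=np.hstack([cv2.resize(s[135:215,330:450],(400,200)),cv2.resize(t[150:210,180:300],(400,200))])
cv2.imwrite("pics/f7.png",np.vstack([a,b]))
ang=lambda v:round(float(np.arctan2(v[1],v[0])),3)
for n,im,o,box in(("scene",s,(185,250),(205,262,219,271)),("top",t,(390,180),(412,200,421,207))):
    g=cv2.cvtColor(im,cv2.COLOR_BGR2GRAY).astype(np.uint8);l=g.astype(float)-cv2.medianBlur(g,9)
    x0,y0,x1,y1=box;w=np.where(l>45,l,0)[y0:y1,x0:x1];ys,xs=np.nonzero(w);aw=w[ys,xs]
    c=np.average(np.c_[xs,ys],axis=0,weights=aw)+[x0,y0];v=np.linalg.eigh(np.cov(np.c_[xs,ys].T,aweights=aw))[1][:,1]
    print(n,c,len(xs),ang(onz(n,c+v,102)-onz(n,c-v,102))%np.pi)
for n in("s","t"): print(n,"other things moved:",[int((cv2.absdiff(cv2.imread(f"pics/{n}7.png"),cv2.imread(f"pics/{'scene' if n=='s' else 'top'}0.png")).max(2)[r]>80).sum()) for r in((slice(300,400),slice(260,420)),)])
```

```text
t 39.0 pos [ 479.8 -111.7  205.4] q [-0.38  0.33  1.68  0.    1.13  0.09] F [ 0.9 -0.1 -0.4] w 51.3 ff 0.0
scene [209.84009217 265.83732719] 26 0.6215926535897931
top [416.15364002 203.25011166] 18 1.1
s other things moved: [0]
t other things moved: [3513]
```

View pics/f7.png

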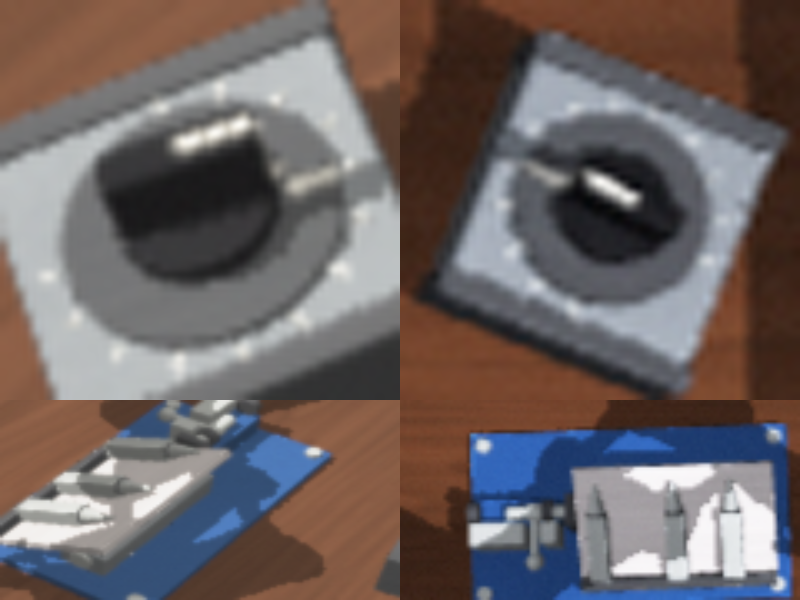

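The pointer line now reads 1.10 rad, in line with the mark. All three pickets lie up the slope with their feet at the ledge, and the bolt handle is down in its notch. Handing in.

```bash
python3 -c "
from workcell import robot
print(robot.sign_off())"
```

```text
the job is handed in; nothing more can be done
None
```

I handed the job in at about 39 s: bolt fully across with its handle down in the notch, then the three pickets found (the fourth was absent) laid on the slope, and the dial pointer turned to the mark. One picket was knocked about 20 mm sideways after I placed it; I left it there because the images showed it still flat and straight, with its foot at the ledge.

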